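Charge a narrow-necked milling jar with grinding balls through a funnel

TASK

Charge the milling jar: turn over the funnel that stands mouth-down on the bench and seat it stem-down in the neck of the jar, then pour all six grinding balls from the beaker through it into the jar. Leave the jar upright with the funnel seated in its neck, stand the emptied beaker upright on the bench, and do not disturb the jar's cap, the eyepiece loupe or the lidded pot.

Things in the scene. Friction and masses are not known exactly. Their poses are not given: they have to be found in the camera images.
- jar: Open stainless steel milling jar, 0.8 kg, loose, standing upright. Round body 72 mm across up to 56 mm high, shoulder drawing in to a neck 48 mm across outside and 40 mm bore from 72 mm up to the lip at 95 mm. Inside 5 mm floor, 4 mm walls. Origin: centre of its underside; z up.
- jar_mouth (a point): Centre of the jar's lip, 95 mm above its underside.
- funnel: Aluminium funnel, 0.09 kg, round about its z axis, 76 mm long, 2 mm wall. From the mouth: straight collar 64 mm across (60 inside) and 42 mm long (firm, may be gripped across), a cone drawing in over 14 mm to 34 mm, then a stem 20 mm long, 34 to 32 mm (bore 28 mm). Starts mouth-down, stem up. Origin: centre of the mouth; z runs from mouth to stem tip, so z points down once it sits in the jar.
- funnel_mouth (a point): Centre of the funnel's mouth (wide end). Laid on its side the funnel rests on its collar without rolling on, axis level and about 32 mm above the bench. A half turn is too much for one grasp of most arms: tip it on its side, let go and take it afresh.
- funnel_tip (a point): Centre of the open end of the funnel's stem, 76 mm from the mouth. The stem enters the jar's bore with 4 mm clear all round and the cone comes to rest on the lip; the mouth then stands about 148 mm above the bench.
- beaker: Clear glass beaker, 0.06 kg, 52 mm across, 71 mm high, straight-sided, inside about 42 mm across, with the six balls loose on its floor. Origin: centre of its underside; z up, out of the mouth. Balls roll out only when it is tipped a little past level (about 100 degrees from upright or more).
- ball_1_center (a point): Centre of a steel grinding ball, 12 mm across, 12 g; one of six alike.
- ball_2_center (a point): Centre of a steel grinding ball, 12 mm across, 12 g; one of six alike.
- ball_3_center (a point): Centre of a steel grinding ball, 12 mm across, 12 g; one of six alike.
- ball_4_center (a point): Centre of a steel grinding ball, 12 mm across, 12 g; one of six alike.
- ball_5_center (a point): Centre of a steel grinding ball, 12 mm across, 12 g; one of six alike.
- ball_6_center (a point): Centre of a steel grinding ball, 12 mm across, 12 g; one of six alike.
- jar_cap: Black ribbed screw cap of the jar, 58 mm across, 18 mm high, lying on the bench; a bystander. Origin: centre of its underside.
- loupe_lens: Black eyepiece loupe, 37 mm across, 40 mm high; a bystander. Origin: centre of its underside.
- pot: White-lidded specimen pot, 50 mm across, 58 mm high; a bystander. Origin: centre of its underside.
There are look-alikes about, which are no part of the job. What is shaped like the funnel but purple is not meant. What is shaped like the beaker but purple is not meant.

How it is judged:
On the way, in this order (a step that is already met when the one before it is completed fails the run):
1. the funnel sits stem-down in the jar's neck, let go, with all six balls still in the beaker (horizontal distance between funnel_tip and jar below 0.008 m and z of funnel_tip in the frame of jar below 0.082 m and z of funnel_mouth in the frame of jar above 0.13 m and distance between each of ball_1_center, ball_2_center, ball_3_center, ball_4_center, ball_5_center, ball_6_center and beaker below 0.045 m and contact force between the fingers and funnel below 0.1 N and angle between jar's own z axis and vertical below 0.1 rad), for 0.2 s.
2. all six balls are in the jar, with the funnel still in its neck (horizontal distance between each of ball_1_center, ball_2_center, ball_3_center, ball_4_center, ball_5_center, ball_6_center and jar below 0.036 m and z of ball_1_center in the frame of jar between 0 and 0.07 m and z of ball_2_center in the frame of jar between 0 and 0.07 m and z of ball_3_center in the frame of jar between 0 and 0.07 m and z of ball_4_center in the frame of jar between 0 and 0.07 m and z of ball_5_center in the frame of jar between 0 and 0.07 m and z of ball_6_center in the frame of jar between 0 and 0.07 m and horizontal distance between funnel_tip and jar below 0.008 m and z of funnel_tip in the frame of jar below 0.082 m and z of funnel_mouth in the frame of jar above 0.13 m), for 0.1 s.
At the end, for the whole second after the job is handed in: All six balls are inside the jar; the jar stands upright on the bench; the funnel sits stem-down in its neck (stem tip within 8 mm of the jar's axis and at least 13 mm below the lip); the beaker stands upright on the bench, let go and still (all of step 2 and angle between each of jar, beaker's own z axis and vertical below 0.1 rad and height (world z) of each of jar, beaker below 0.006 m and height (world z) of beaker above -0.006 m and linear speed of each of beaker, funnel below 0.03 m/s); the robot touches nothing.
It fails at once if a bystander (cap, loupe, pot) is pushed more than 25 mm (distance of any of jar_cap, loupe_lens, pot from where it was at the start of the episode above 0.025 m).
It fails at once if the jar is knocked over (angle between jar's own z axis and vertical above 0.6 rad).
It fails at once if a ball gets into the jar while the funnel is out of its neck (((horizontal distance between ball_1_center and jar below 0.03 m and z of ball_1_center in the frame of jar below 0.07 m) or (horizontal distance between ball_2_center and jar below 0.03 m and z of ball_2_center in the frame of jar below 0.07 m) or (horizontal distance between ball_3_center and jar below 0.03 m and z of ball_3_center in the frame of jar below 0.07 m) or (horizontal distance between ball_4_center and jar below 0.03 m and z of ball_4_center in the frame of jar below 0.07 m) or (horizontal distance between ball_5_center and jar below 0.03 m and z of ball_5_center in the frame of jar below 0.07 m) or (horizontal distance between ball_6_center and jar below 0.03 m and z of ball_6_center in the frame of jar below 0.07 m)) and (horizontal distance between funnel_tip and jar above 0.02 m or z of funnel_tip in the frame of jar above 0.1 m)).
It also fails if it takes over 72 s, if anything falls off the work surface, if the arm or the gripper's body presses on something with over 40 N, if the wrist force passes 120 N, or if a joint passes its speed limit or range.

ROBOT

A 7-joint arm with a two-finger parallel gripper is mounted at the origin on a cart in front of the work surface, level with it; the furniture and walls round the work are solid. World frame = base frame: x ahead of the robot, y to its left, z up, the work surface at z = 0. Lengths are in m, angles in rad, forces in N, time in s.
With the tool pointing down it reaches from about 0.425 to 0.925 m from the base axis. Payload 6.8 kg.
Tool frame: the origin (TCP) lies at the very end of the fingers, on their centre line; the grasp point (between the pads) lies 19 mm behind it; z points along the fingers, y is the line along which they close (so a half turn about z gives the same grasp; the last joint's range is limited). The gripper opens to 85 mm and grips with 20 to 120 N. Pads are 22 mm wide; open, the fingers measure 114 mm over their backs; the gripper's body (76 mm by 85 mm) begins 54 mm behind the grasp point. The pads swing forward as they close: fully open they stand 13 mm farther back than shut.
Start: joints at [1.177, 0.477, 0.022, 1.555, -0.011, 1.109, -0.083], TCP at [0.19, -0.648, 0.231] pointing down, gripper open.
Joint ranges: [-2.96, 2.96], [-0.34, 2.1], [-1.41, 1.46], [0.24, 2.44], [-1.37, 4.51], [0.17, 1.92], [-2.96, 2.96]. Speed limits (rad/s): [2.39, 2.39, 3.14, 3.14, 3.14, 3.14, 3.14].

INTERFACE

Orientations are given as a unit quaternion [w, x, y, z].
In Python, from station import telemetry, viewer, job, search_frame, cut_out gives the robot as it stands. The module is installed in compiled form; this text tells all that it offers.
- The arm moves only by the shell command python3 -m crank 'ROWS' [FORCE]. ROWS is JSON, a list of rows, each an object with "delta_rot": the turn, a rotation vector about the tool's x, y, z in degrees, a list of three; "xyz": the shift along the tool's x, y, z in m, a list of three; "fingers": the gripper command: -1 is fully open, 1 is shut, values between are in proportion. In form: [{"delta_rot": [ax, ay, az], "xyz": [dx, dy, dz], "fingers": fingers}, ...]. A call has 1 to 10 rows; each row is the pose to reach, as a shift and turn from the pose commanded when the call began, along the tool's axes at that moment; what a row does not reach only later rows make up. A row lasts 1/10 s, in which the tool goes at most 50 mm and 8.59 degrees, less where a joint would pass 70% of its speed; a pose out of reach is approached as far as the arm can. A call with a gripper value outside its range is refused whole. The fingers move at their own pace and stop on an object; FORCE is the grip in N (left out, the last holds). Time passes only in rows, so rows that repeat a pose let the fingers close. It gives the time, the measured TCP pose, the force, the opening and the grip force at its end, in the units of the state.
- telemetry.get_obs(): the state, without advancing time (a new reading comes with each control period).
- viewer.read_camera(name): name is "scene" or "top" or "wrist"; returns a dict with "img" (384x512x3 uint8, red, green, blue), "fx", "fy", "cx", "cy" (pixels), "origin" and "rotation" of the camera in the world. Camera axes: x right, y up, looking along -z (the intrinsics and any distortion apply to the point x, -y, -z); pixel columns grow to the right and rows downward; lengths in m; the calibration is good to about 2 mm. A picture is of the moment at which its call begins. There is no depth.
- job.hand_in(): hands the job in; it is judged then, once.
Trained networks look in the newest picture that a camera, given by its name, has taken for a name from the list of things; names that differ only in an ending like _2 or _b are one class to them, and where a whole thing is asked for, a point or a joint stands for the part that bears it (a point fixed in the world has none). Each returns a list of dicts, best first, with "score" (0 to 1); they miss things now and then, are a little off and sometimes report something else, mostly with a low value. They report only what shows in the picture. A call takes as long as a camera call. They do not tell look-alikes from the thing itself.
- search_frame(camera, thing): "pixel" ([column, row] in pixels, amid what is visible of it).
- cut_out(camera, thing): "pixels" (384x512 bool, what is visible of it) and "pixel" ([column, row] in pixels, amid what is visible of it).
The state is a dict: "t": time; "q": joint angles; "joint_vel": joint speeds; "joint_torque": joint torques, N m; "eef_pos": TCP position; "tool_rot": TCP orientation; "contact_force": force on the tool from outside, world axes, zero at the start; "torque": the same for the moment, N m; "gripper_width": opening from 0.0 (shut) to 1.0 (fully open); "grasp_force": force on a finger pad.
Only numpy, scipy, OpenCV 4.12 (cv2) and the standard library are available. Lean on these libraries where they do the work, as an engineer would, in place of code of your own. Each camera call takes 0.05 s, during which the arm holds its last target. There are 200 camera calls.

## Working session

There is one attempt and no reset: what is moved stays moved. The work goes in short steps, Python scripts to look and compute and a shell command to move; the robot and the scene stay as the last step left them, time stands still between calls to the robot, and variables do not carry over. Pictures are saved under pics/ and viewed, at most 10 in all, crops included, and the job is handed in when it is done.

```bash
mkdir -p pics
cat > h.py <<'E'
import numpy as np, cv2
from scipy.spatial.transform import Rotation as R
from station import telemetry, viewer, job, search_frame, cut_out
def cam(n,save=None):
    c=viewer.read_camera(n)
    if save: cv2.imwrite('pics/'+save,c['img'][:,:,::-1])
    return c
def rot(c):
    r=np.array(c['rotation'],float)
    return r if r.shape==(3,3) else R.from_quat(r,scalar_first=True).as_matrix()
def ray(c,p):
    d=np.array([(p[0]-c['cx'])/c['fx'],-(p[1]-c['cy'])/c['fy'],-1.])
    return np.array(c['origin']),rot(c)@d
def at(c,p,z):
    o,d=ray(c,p); return o+d*(z-o[2])/d[2]
def proj(c,X):
    v=rot(c).T@(np.array(X)-c['origin']); return np.array([c['cx']+c['fx']*v[0]/-v[2],c['cy']+c['fy']*v[1]/v[2]])
def tri(c1,p1,c2,p2):
    o1,d1=ray(c1,p1);o2,d2=ray(c2,p2)
    t=np.linalg.lstsq(np.c_[d1,-d2],o2-o1,rcond=None)[0]
    return (o1+d1*t[0]+o2+d2*t[1])/2
def pose():
    s=telemetry.get_obs(); return np.array(s['eef_pos']),R.from_quat(s['tool_rot'],scalar_first=True)
E
python3 - <<'E'
from h import *
np.set_printoptions(precision=3,suppress=True)
s=telemetry.get_obs(); print({k:np.round(v,3) for k,v in s.items()}); print(pose()[1].as_matrix())
for n in ['scene','top','wrist']:
    c=cam(n,n+'0.png'); print(n,c.keys(),c['fx'],c['cx'],c['cy'],c['origin'],rot(c))
    for k in ['jar','funnel','beaker','jar_cap','loupe_lens','pot','ball_1_center']:
        print(k,[(np.round(d['pixel']),round(d['score'],2)) for d in search_frame(n,k)])
a=[cv2.imread(f'pics/{n}0.png') for n in ['scene','top']]
E
```

```text
{'t': np.float64(0.0), 'q': array([ 1.177,  0.478,  0.022,  1.556, -0.011,  1.109, -0.083]), 'joint_vel': array([ 0.   ,  0.   , -0.001,  0.001,  0.001,  0.001,  0.002]), 'joint_torque': array([ -0.001, -59.645,   1.607, -28.119,   0.012,   0.009,  -0.   ]), 'eef_pos': array([ 0.19 , -0.647,  0.23 ]), 'tool_rot': array([-0.001,  0.99 ,  0.142, -0.   ]), 'contact_force': array([-0.379, -0.127,  0.392]), 'torque': array([-0.02 ,  0.012, -0.062]), 'grasp_force': np.float64(0.0), 'gripper_width': np.float64(0.997)}
[[ 0.959  0.282 -0.001]
 [ 0.282 -0.959  0.002]
 [-0.    -0.002 -1.   ]]
scene dict_keys(['img', 'fx', 'fy', 'cx', 'cy', 'origin', 'rotation']) 485.48284021803596 259.00398327486147 190.81005995634303 [-0.34   0.435  0.967] [[-0.326  0.644 -0.693]
 [-0.945 -0.227  0.233]
 [-0.007  0.731  0.683]]
jar [(array([271., 209.]), 0.76)]
funnel [(array([220., 220.]), 0.96), (array([233., 189.]), 0.7), (array([185., 241.]), 0.6)]
beaker [(array([351., 190.]), 0.62), (array([360., 222.]), 0.56)]
jar_cap [(array([285., 180.]), 0.57)]
loupe_lens [(array([233., 189.]), 0.69)]
pot [(array([323., 163.]), 0.68)]
ball_1_center []
top dict_keys(['img', 'fx', 'fy', 'cx', 'cy', 'origin', 'rotation']) 489.84521007548426 256.98867690616464 192.2760211371165 [0.391 0.132 1.146] [[-0.025  0.99  -0.139]
 [-1.    -0.024  0.014]
 [ 0.01   0.139  0.99 ]]
jar [(array([259., 201.]), 0.8)]
funnel [(array([202., 204.]), 0.6)]
beaker [(array([351., 256.]), 0.72)]
jar_cap [(array([296., 148.]), 0.93)]
loupe_lens [(array([223., 147.]), 0.55)]
pot [(array([345., 147.]), 0.86)]
ball_1_center []
wrist dict_keys(['img', 'fx', 'fy', 'cx', 'cy', 'origin', 'rotation']) 301.259047261388 254.58248704014397 191.30205578207512 [ 0.254 -0.629  0.375] [[ 0.281  0.926  0.253]
 [-0.96   0.271  0.075]
 [ 0.001 -0.264  0.965]]
jar []
funnel []
beaker []
jar_cap []
loupe_lens []
pot []
ball_1_center []
```

View pics/scene0.png

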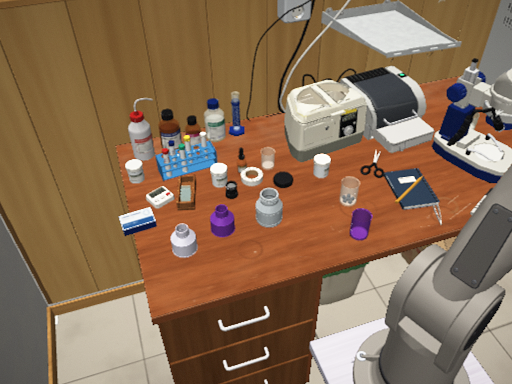

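View pics/top0.png

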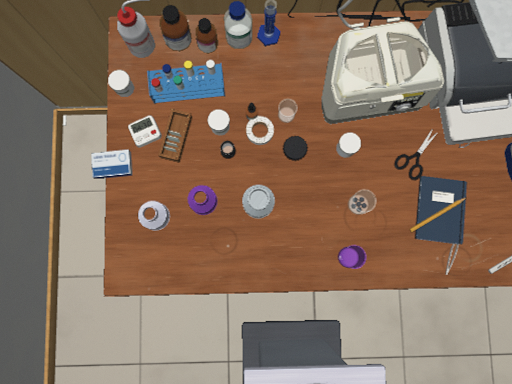

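The scene view shows the silver funnel at about (184,241), the jar at (269,208) and the beaker with its balls at (349,192). The top view has them at (153,215), (258,201) and (362,202). The purple funnel and beaker are decoys at top (202,199) and (351,257).

Run:
```python
from h import *
np.set_printoptions(precision=3,suppress=True)
T=cam('top');S=cam('scene')
for n,p,q,z in [('funnel',(153,215),(184,242),.04),('jar',(258,201),(269,208),.05),('beaker',(362,202),(349,192),.035),('cap',(296,148),(284,180),.018),('loupe',(228,149),(232,189),.02),('pot',(348,145),(321,166),.03),('purplefun',(202,199),(222,221),.04),('purpbeak',(351,257),(360,224),.04)]:
    print(n,at(T,p,z),at(S,q,z),tri(T,p,S,q))
for n in 'jar','beaker','funnel':
  for nm,c in (('top',T),('scene',S)):
    for d in cut_out(nm,n):
        r,cc=np.nonzero(d['pixels']); print(n,nm,d['score'],cc.min(),cc.max(),r.min(),r.max(),cc.mean(),r.mean())
for nm,c,b in (('top',T,(130,195,180,240)),('top',T,(235,175,285,225)),('top',T,(340,180,385,225))):pass
def cr(c,x,y,w=32,h=32): return cv2.resize(c['img'][y-h:y+h,x-w:x+w,::-1],(380,380),interpolation=cv2.INTER_CUBIC)
cv2.imwrite('pics/crop.png',np.hstack([cr(T,153,215),cr(T,362,202)]))
```

```text
funnel [0.5   0.353 0.04 ] [0.485 0.358 0.04 ] [0.502 0.357 0.021]
jar [0.525 0.115 0.05 ] [0.518 0.119 0.05 ] [0.526 0.116 0.041]
beaker [ 0.518 -0.123  0.035] [ 0.517 -0.119  0.035] [ 0.519 -0.122  0.032]
cap [0.652 0.022 0.018] [0.642 0.027 0.018] [0.656 0.021 0.005]
loupe [0.653 0.182 0.02 ] [0.654 0.183 0.02 ] [0.653 0.182 0.02 ]
pot [ 0.654 -0.099  0.03 ] [ 0.652 -0.094  0.03 ] [ 0.655 -0.098  0.026]
purplefun [0.534 0.242 0.04 ] [0.523 0.248 0.04 ] [0.536 0.244 0.026]
purpbeak [ 0.394 -0.09   0.04 ] [ 0.394 -0.087  0.04 ] [ 0.395 -0.09   0.038]
jar top 0.97 242 273 184 218 257.5848416289593 200.93552036199094
jar top 0.66 138 167 201 229 153.42706502636204 215.6871704745167
jar scene 0.7 256 283 188 226 269.0239179954442 207.8120728929385
jar scene 0.49 225 238 181 198 231.5049019607843 189.5049019607843
beaker top 0.97 347 375 190 214 361.6560364464693 201.65603644646924
beaker top 0.92 338 365 246 268 351.6608187134503 257.07212475633526
beaker scene 0.72 340 360 175 206 349.3564727954972 190.2607879924953
beaker scene 0.6 351 372 208 239 361.03846153846155 223.14285714285714
beaker scene 0.4 171 197 224 256 184.0014450867052 240.98843930635837
funnel top 0.96 187 216 185 214 201.81433823529412 200.14705882352942
funnel top 0.78 138 168 201 230 153.43478260869566 215.54813664596273
funnel scene 0.73 211 235 203 236 222.5891472868217 220.64496124031007
funnel scene 0.72 172 197 223 256 184.1384839650146 240.90233236151605
funnel scene 0.41 313 331 153 177 321.8708010335917 164.81653746770027
funnel scene 0.3 256 283 188 226 269.20449438202246 207.94494382022472
```

View pics/crop.png

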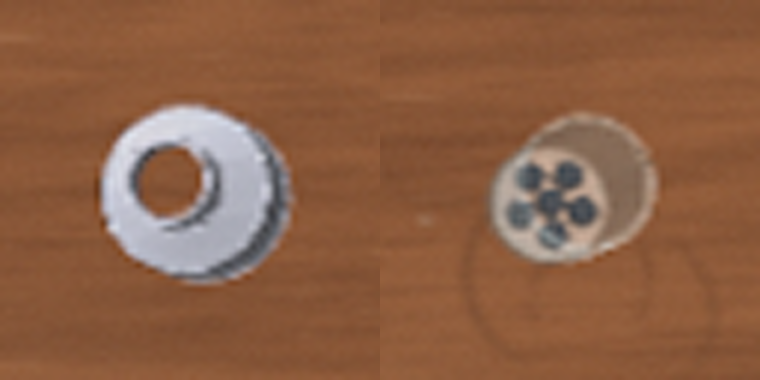

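The crop shows the funnel's stem bore at top pixel (150,213) and the beaker with all six balls on its floor. Next I'll fit the silhouettes with the known geometry.

```bash
cat >> h.py <<'E'
from scipy.optimize import minimize
P={'jar':[(0,.036),(.056,.036),(.072,.024),(.095,.024)],'funnel':[(0,.032),(.042,.032),(.056,.017),(.076,.016)],'beaker':[(0,.026),(.071,.026)],'seated':[(.148,.032),(.106,.032),(.092,.017)],
'cap':[(0,.029),(.018,.029)],'pot':[(0,.025),(.058,.025)],'loupe':[(0,.0185),(.04,.0185)]}
a=np.linspace(0,2*np.pi,40)
def sil(c,pr,x,y,K=8):
    m=np.zeros((384*4,512*4),np.uint8)
    for (z0,r0),(z1,r1) in zip(pr,pr[1:]):
        pts=[proj(c,(x+r*np.cos(t),y+r*np.sin(t),z)) for z,r in((z0,r0),(z1,r1)) for t in a]
        h=cv2.convexHull(np.round((np.array(pts)+.5)*4*16).astype(np.int32)); cv2.fillConvexPoly(m,h,1,shift=4)
    return m
def fit(obs,name,x0):
    big=[(c,cv2.resize(m.astype(np.uint8),None,fx=4,fy=4,interpolation=cv2.INTER_NEAREST)) for c,m in obs]
    def f(p): return sum(1-(lambda s:(s&m).sum()/(s|m).sum())(sil(c,P[name],*p)) for c,m in big)
    r=minimize(f,x0,method='Nelder-Mead',options=dict(initial_simplex=[x0,(x0[0]+.008,x0[1]),(x0[0],x0[1]+.008)],xatol=2e-4,fatol=1e-4,maxfev=70)); return r.x,r.fun
def mask(cn,thing,px):
    ds=[d for d in cut_out(cn,thing) if np.hypot(*(np.array(d['pixel'])-px))<10]
    return ds[0]['pixels'] if ds else None
E
python3 - <<'E'
from h import *
np.set_printoptions(precision=4,suppress=True)
T=cam('top');S=cam('scene')
for n,p,q,x in [('funnel',(153,215),(184,242),(.5,.355)),('jar',(258,201),(269,208),(.525,.117)),('beaker',(362,202),(349,192),(.518,-.122))]:
    mt,ms=mask('top',n,p),mask('scene',n,q)
    print(n,fit([(T,mt)],n,x),fit([(S,ms)],n,x),fit([(T,mt),(S,ms)],n,x))
E
```

```text
funnel (array([0.5008, 0.3564]), np.float64(0.18786593126856177)) (array([0.5038, 0.3572]), np.float64(0.043229389149935904)) (array([0.5017, 0.357 ]), np.float64(0.26354919267182186))
jar (array([0.5257, 0.1161]), np.float64(0.0357142857142857)) (array([0.5287, 0.1155]), np.float64(0.06489340372919872)) (array([0.5259, 0.1161]), np.float64(0.10869815441303254))
beaker (array([ 0.5182, -0.12  ]), np.float64(0.20764911537239117)) (array([ 0.5213, -0.12  ]), np.float64(0.08633093525179858)) (array([ 0.5191, -0.1193]), np.float64(0.3108594667097825))
```

```bash
cat >> h.py <<'E'
def goal(pos,t,y=None,g=0):
    """tool-frame shift and turn to bring grasp (g=.019) or TCP (g=0) to pos, tool z along t, tool y along y"""
    t=np.array(t,float);t/=np.linalg.norm(t); y=np.array(y,float); y-=t*(y@t); y/=np.linalg.norm(y)
    M=np.c_[np.cross(y,t),y,t]; p,r=pose(); tgt=np.array(pos)+g*t
    dx=r.inv().apply(tgt-p); dr=(r.inv()*R.from_matrix(M)).as_rotvec(degrees=True)
    s=telemetry.get_obs(); print('xyz',np.round(dx,4),'rot',np.round(dr,2),'rows~',np.ceil(max(np.linalg.norm(dx)/.05,np.linalg.norm(dr)/8.59)),'t',round(s['t'],2),'q',np.round(s['q'],2))
E
python3 - <<'E'
from h import *
a=np.deg2rad(35.4);goal((.6,-.2,.25),(0,0,-1),(np.sin(a),-np.cos(a),0));
E
python3 -m crank '[{"delta_rot":[0,0,0],"xyz":[0.53,-0.31,-0.02],"fingers":-1},{"delta_rot":[0,0,0],"xyz":[0.53,-0.31,-0.02],"fingers":-1},{"delta_rot":[0,0,0],"xyz":[0.53,-0.31,-0.02],"fingers":-1},{"delta_rot":[0,0,0],"xyz":[0.53,-0.31,-0.02],"fingers":-1},{"delta_rot":[0,0,0],"xyz":[0.53,-0.31,-0.02],"fingers":-1},{"delta_rot":[0,0,0],"xyz":[0.53,-0.31,-0.02],"fingers":-1},{"delta_rot":[0,0,0],"xyz":[0.53,-0.31,-0.02],"fingers":-1},{"delta_rot":[0,0,0],"xyz":[0.53,-0.31,-0.02],"fingers":-1},{"delta_rot":[0,0,0],"xyz":[0.53,-0.31,-0.02],"fingers":-1},{"delta_rot":[0,0,0],"xyz":[0.53,-0.31,-0.02],"fingers":-1}]' 40
python3 - <<'E'
from h import *
a=np.deg2rad(35.4);u=np.array([np.cos(a),np.sin(a),0]);goal((.62,.15,.25),(0,0,-1),(np.sin(a),-np.cos(a),0));
E
```

```text
xyz [ 0.5193 -0.314  -0.0187] rot [  0.    -0.   -19.03] rows~ 13.0 t 2.0 q [ 1.18  0.48  0.02  1.56 -0.01  1.11 -0.08]
t: 3.0
eef_pos: [0.5342, -0.2824, 0.248]
tool_rot: [0.0, 0.99, 0.142, 0.0]
contact_force: [-0.1, -0.2, 0.0]
gripper_width: 1.001
grasp_force: 0.0
xyz [ 0.2041 -0.3908 -0.0022] rot [  0.04  -0.02 -19.04] rows~ 9.0 t 3.0 q [ 0.51  0.35 -0.16  1.7   0.06  1.09 -0.96]
```

```bash
python3 -m crank '[{"delta_rot":[0,0,-6],"xyz":[0.2,-0.39,0],"fingers":-1},{"delta_rot":[0,0,-12],"xyz":[0.2,-0.39,0],"fingers":-1},{"delta_rot":[0,0,-19],"xyz":[0.2,-0.39,0],"fingers":-1},{"delta_rot":[0,0,-19],"xyz":[0.2,-0.39,0],"fingers":-1},{"delta_rot":[0,0,-19],"xyz":[0.2,-0.39,0],"fingers":-1},{"delta_rot":[0,0,-19],"xyz":[0.2,-0.39,0],"fingers":-1},{"delta_rot":[0,0,-19],"xyz":[0.2,-0.39,0],"fingers":-1},{"delta_rot":[0,0,-19],"xyz":[0.2,-0.39,0],"fingers":-1},{"delta_rot":[0,0,-19],"xyz":[0.2,-0.39,0],"fingers":-1},{"delta_rot":[0,0,-19],"xyz":[0.2,-0.39,0],"fingers":-1}]' 40
python3 - <<'E'
from h import *
a=np.deg2rad(35.4);u=np.array([np.cos(a),np.sin(a),0]);goal((.5015,.357,.15),(0,0,-1),(np.sin(a),-np.cos(a),0));
E
```

```text
t: 4.0
eef_pos: [0.6143, 0.1549, 0.2477]
tool_rot: [-0.002, 0.951, 0.308, 0.001]
contact_force: [-0.1, -0.0, -0.4]
gripper_width: 1.0
grasp_force: 0.0
xyz [ 0.027  -0.2295  0.0987] rot [-0.21 -0.16  0.53] rows~ 6.0 t 4.0 q [-0.06  0.42 -0.39  1.62  0.17  1.13 -1.43]
```

```bash
python3 -m crank '[{"delta_rot":[0,0,0.5],"xyz":[0.027,-0.23,0.1],"fingers":-1},{"delta_rot":[0,0,0.5],"xyz":[0.027,-0.23,0.1],"fingers":-1},{"delta_rot":[0,0,0.5],"xyz":[0.027,-0.23,0.1],"fingers":-0.5},{"delta_rot":[0,0,0.5],"xyz":[0.027,-0.23,0.1],"fingers":-0.5},{"delta_rot":[0,0,0.5],"xyz":[0.027,-0.23,0.1],"fingers":-0.5},{"delta_rot":[0,0,0.5],"xyz":[0.027,-0.23,0.1],"fingers":-0.5},{"delta_rot":[0,0,0.5],"xyz":[0.027,-0.23,0.1],"fingers":-0.5},{"delta_rot":[0,0,0.5],"xyz":[0.027,-0.23,0.1],"fingers":-0.5},{"delta_rot":[0,0,0.5],"xyz":[0.027,-0.23,0.1],"fingers":-0.5}]' 40
python3 - <<'E'
from h import *
a=np.deg2rad(35.4);u=np.array([np.cos(a),np.sin(a),0]);goal((.5015,.357,.046),(0,0,-1),(np.sin(a),-np.cos(a),0)); 
W=cam('wrist','w1.png'); print([ (np.round(proj(W,(.5015,.357,z)))) for z in (.042,.076)])
d=cut_out('wrist','funnel'); 
for e in d: print(e['score'],e['pixel'], fit([(W,e['pixels'])],'funnel',(.5015,.357)))
E
```

```text
t: 4.9
eef_pos: [0.5056, 0.3478, 0.1481]
tool_rot: [0.0, 0.955, 0.298, 0.001]
contact_force: [-0.2, -0.4, 1.1]
gripper_width: 0.751
grasp_force: 0.0
xyz [ 0.0017 -0.01    0.1021] rot [ 0.07 -0.05 -0.72] rows~ 3.0 t 4.9 q [-0.39  0.5  -0.42  1.76  0.25  0.93 -1.88]
[array([242., 187.]), array([241., 199.])]
0.65 [366.0, 219.1] (array([0.5015, 0.357 ]), np.float64(1.0))
```

View pics/w1.png

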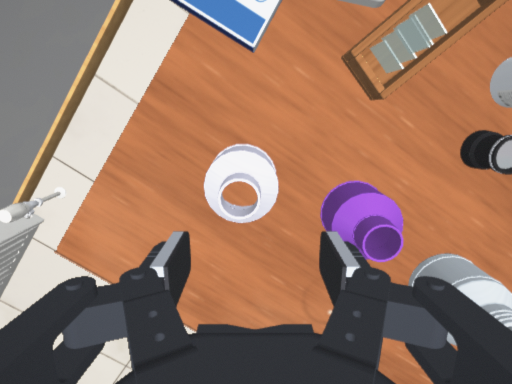

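The wrist view shows the funnel's stem tip at (240,199), where my estimate predicted it, with the purple decoy well off at (370,225).

```bash
cat > st.py <<'E'
from h import *
a=np.deg2rad(35.4);goal((.5015,.357,.046),(0,0,-1),(np.sin(a),-np.cos(a),0))
E
python3 st.py; python3 -m crank '[{"delta_rot":[0,0,0],"xyz":[0,0,0.03],"fingers":-0.5},{"delta_rot":[0,0,0],"xyz":[0,0,0.03],"fingers":-0.5},{"delta_rot":[0,0,0],"xyz":[0,0,0.03],"fingers":-0.5}]'; python3 st.py
```

```text
xyz [ 0.0017 -0.0094  0.1021] rot [ 0.04 -0.06 -0.69] rows~ 3.0 t 5.0 q [-0.39  0.5  -0.42  1.76  0.25  0.93 -1.88]
t: 5.3
eef_pos: [0.5039, 0.349, 0.1176]
tool_rot: [0.0, 0.954, 0.299, -0.001]
contact_force: [-0.9, 0.5, -0.1]
gripper_width: 0.751
grasp_force: 0.0
xyz [ 0.0027 -0.008   0.0716] rot [ 0.01  0.07 -0.58] rows~ 2.0 t 5.3 q [-0.4   0.54 -0.41  1.78  0.27  0.88 -1.89]
```

```bash
python3 -m crank '[{"delta_rot":[0,0,0],"xyz":[0.003,-0.008,0.02],"fingers":-0.5},{"delta_rot":[0,0,0],"xyz":[0.003,-0.008,0.04],"fingers":-0.5},{"delta_rot":[0,0,0],"xyz":[0.003,-0.008,0.06],"fingers":-0.5},{"delta_rot":[0,0,0],"xyz":[0.003,-0.008,0.071],"fingers":-0.5},{"delta_rot":[0,0,0],"xyz":[0.003,-0.008,0.071],"fingers":-0.5}]'; python3 st.py
```

```text
t: 5.8
eef_pos: [0.5015, 0.3575, 0.046]
tool_rot: [0.0, 0.954, 0.3, -0.001]
contact_force: [1.6, -1.1, -0.3]
gripper_width: 0.747
grasp_force: 0.0
xyz [-0.0003  0.0004  0.    ] rot [ 0.01  0.09 -0.54] rows~ 1.0 t 5.8 q [-0.44  0.63 -0.37  1.81  0.32  0.76 -1.95]
```

```bash
python3 -m crank '[{"delta_rot":[0,0,0],"xyz":[0,0,0],"fingers":1},{"delta_rot":[0,0,0],"xyz":[0,0,0],"fingers":1},{"delta_rot":[0,0,0],"xyz":[0,0,0],"fingers":1},{"delta_rot":[0,0,0],"xyz":[0,0,0],"fingers":1},{"delta_rot":[0,0,0],"xyz":[0,0,0],"fingers":1},{"delta_rot":[0,0,0],"xyz":[0,0,-0.03],"fingers":1},{"delta_rot":[0,0,0],"xyz":[0,0,-0.06],"fingers":1},{"delta_rot":[0,0,0],"xyz":[0,0,-0.07],"fingers":1}]' 40; python3 st.py
python3 -m crank '[{"delta_rot":[0,8,0],"xyz":[0,0,0],"fingers":1},{"delta_rot":[0,16,0],"xyz":[0,0,0],"fingers":1},{"delta_rot":[0,24,0],"xyz":[0,0,0],"fingers":1},{"delta_rot":[0,32,0],"xyz":[0,0,0],"fingers":1},{"delta_rot":[0,40,0],"xyz":[0,0,0],"fingers":1},{"delta_rot":[0,48,0],"xyz":[0,0,0],"fingers":1},{"delta_rot":[0,56,0],"xyz":[0,0,0],"fingers":1},{"delta_rot":[0,64,0],"xyz":[0,0,0],"fingers":1},{"delta_rot":[0,70,0],"xyz":[0,0,0],"fingers":1},{"delta_rot":[0,70,0],"xyz":[0,0,0],"fingers":1}]'; python3 st.py
python3 -c "
from h import *
print(pose()[1].as_matrix())"
```

```text
t: 6.6
eef_pos: [0.5035, 0.3597, 0.1209]
tool_rot: [-0.001, 0.954, 0.3, 0.003]
contact_force: [0.5, 0.8, -1.5]
gripper_width: 0.37
grasp_force: 68.4
xyz [-0.0037  0.0011  0.0749] rot [-0.02 -0.38 -0.53] rows~ 2.0 t 6.6 q [-0.42  0.54 -0.41  1.77  0.27  0.88 -1.91]
t: 7.6
eef_pos: [0.5278, 0.3483, 0.1633]
tool_rot: [-0.094, 0.89, 0.329, 0.3]
contact_force: [-0.3, 0.4, -6.2]
gripper_width: 0.37
grasp_force: 67.8
xyz [-0.0812 -0.0272  0.0848] rot [  0.23 -36.68   5.03] rows~ 5.0 t 7.6 q [ 0.02  0.41 -0.84  2.18  1.53  0.31 -2.96]
[[ 0.60268702  0.64272865  0.47293576]
 [ 0.53011232 -0.76547108  0.36473956]
 [ 0.59644722  0.03088527 -0.80205786]]
```

```bash
python3 -m crank '[{"delta_rot":[0,-8,1],"xyz":[0,0,0],"fingers":1},{"delta_rot":[0,-16,2],"xyz":[0,0,0],"fingers":1},{"delta_rot":[0,-24,3],"xyz":[0,0,0],"fingers":1},{"delta_rot":[0,-32,5],"xyz":[0,0,0],"fingers":1},{"delta_rot":[0,-36.7,5],"xyz":[0,0,0],"fingers":1},{"delta_rot":[0,-36.7,5],"xyz":[0,0,0],"fingers":1},{"delta_rot":[0,-36.7,5],"xyz":[0,0,0],"fingers":1}]'; python3 st.py
python3 -m crank '[{"delta_rot":[0,0,-8],"xyz":[0,0,0],"fingers":1},{"delta_rot":[0,0,-16],"xyz":[0,0,0],"fingers":1},{"delta_rot":[0,0,-24],"xyz":[0,0,0],"fingers":1},{"delta_rot":[0,0,-32],"xyz":[0,0,0],"fingers":1},{"delta_rot":[0,0,-40],"xyz":[0,0,0],"fingers":1},{"delta_rot":[0,0,-48],"xyz":[0,0,0],"fingers":1},{"delta_rot":[0,0,-56],"xyz":[0,0,0],"fingers":1},{"delta_rot":[0,0,-64],"xyz":[0,0,0],"fingers":1},{"delta_rot":[0,0,-72],"xyz":[0,0,0],"fingers":1},{"delta_rot":[0,0,-80],"xyz":[0,0,0],"fingers":1}]'; python3 st.py
```

```text
t: 8.3
eef_pos: [0.5261, 0.3482, 0.1539]
tool_rot: [-0.0, 0.953, 0.302, -0.009]
contact_force: [1.0, 1.3, -1.0]
gripper_width: 0.366
grasp_force: 67.8
xyz [-0.0133 -0.0207  0.1082] rot [-0.33  0.93 -0.21] rows~ 3.0 t 8.3 q [-0.04  0.67 -0.93  1.68  0.58  1.11 -2.1 ]
t: 9.3
eef_pos: [0.5232, 0.3467, 0.1542]
tool_rot: [-0.003, 0.532, 0.847, -0.006]
contact_force: [-0.2, 0.1, -0.7]
gripper_width: 0.368
grasp_force: 67.8
xyz [ 0.0187 -0.0136  0.1083] rot [-0.61  0.55 80.34] rows~ 10.0 t 9.3 q [ 0.1   0.82 -1.22  1.68  0.8   1.25 -0.85]
```

```bash
python3 -m crank '[{"delta_rot":[0,0,-8],"xyz":[0,0,0],"fingers":1},{"delta_rot":[0,0,-16],"xyz":[0,0,0],"fingers":1},{"delta_rot":[0,0,-24],"xyz":[0,0,0],"fingers":1},{"delta_rot":[0,0,-32],"xyz":[0,0,0],"fingers":1},{"delta_rot":[0,0,-40],"xyz":[0,0,0],"fingers":1},{"delta_rot":[0,0,-48],"xyz":[0,0,0],"fingers":1},{"delta_rot":[0,0,-56],"xyz":[0,0,0],"fingers":1},{"delta_rot":[0,0,-64],"xyz":[0,0,0],"fingers":1},{"delta_rot":[0,0,-72],"xyz":[0,0,0],"fingers":1},{"delta_rot":[0,0,-80],"xyz":[0,0,0],"fingers":1}]'; python3 st.py
```

```text
t: 10.3
eef_pos: [0.5232, 0.3468, 0.1541]
tool_rot: [-0.006, -0.137, 0.991, -0.002]
contact_force: [-0.5, 0.3, -0.5]
gripper_width: 0.372
grasp_force: 67.8
xyz [0.0167 0.0159 0.1083] rot [-1.0600e+00  2.0000e-02  1.6035e+02] rows~ 19.0 t 10.3 q [ 0.15  0.93 -1.37  1.68  0.93  1.36  0.46]
```

```bash
python3 -m crank '[{"delta_rot":[0,0,-8],"xyz":[0,0,0],"fingers":1},{"delta_rot":[0,0,-16],"xyz":[0,0,0],"fingers":1},{"delta_rot":[0,0,-20],"xyz":[0,0,0],"fingers":1},{"delta_rot":[0,0,-20],"xyz":[0,0,0],"fingers":1}]'; python3 st.py
python3 -m crank '[{"delta_rot":[0,-8,0],"xyz":[0,0,0],"fingers":1},{"delta_rot":[0,-16,0],"xyz":[0,0,0],"fingers":1},{"delta_rot":[0,-24,0],"xyz":[0,0,0],"fingers":1},{"delta_rot":[0,-32,0],"xyz":[0,0,0],"fingers":1},{"delta_rot":[0,-40,0],"xyz":[0,0,0],"fingers":1},{"delta_rot":[0,-48,0],"xyz":[0,0,0],"fingers":1},{"delta_rot":[0,-56,0],"xyz":[0,0,0],"fingers":1},{"delta_rot":[0,-64,0],"xyz":[0,0,0],"fingers":1},{"delta_rot":[0,-70,0],"xyz":[0,0,0],"fingers":1},{"delta_rot":[0,-70,0],"xyz":[0,0,0],"fingers":1}]'; python3 st.py
python3 -c "
from h import *
print(pose()[1].as_matrix())"
```

```text
t: 10.7
eef_pos: [0.5232, 0.3468, 0.1542]
tool_rot: [-0.007, -0.304, 0.953, -0.001]
contact_force: [0.5, -0.4, -0.6]
gripper_width: 0.373
grasp_force: 67.8
xyz [0.0103 0.0207 0.1084] rot [   1.21    0.18 -179.95] rows~ 21.0 t 10.7 q [ 0.15  0.94 -1.38  1.68  0.93  1.36  0.8 ]
t: 11.7
eef_pos: [0.523, 0.3533, 0.1501]
tool_rot: [0.509, -0.267, 0.802, 0.164]
contact_force: [0.0, 1.6, -2.5]
gripper_width: 0.367
grasp_force: 67.9
xyz [0.1004 0.0166 0.0309] rot [ -95.55    0.33 -151.1 ] rows~ 21.0 t 11.7 q [ 0.34  1.06 -1.35  2.43  2.64  1.17 -0.4 ]
[[-0.34002877 -0.59542049  0.72791131]
 [-0.26125719  0.80337218  0.53510543]
 [-0.90339644 -0.00822082 -0.42872753]]
```

```bash
python3 -m crank '[{"delta_rot":[0,-4,0],"xyz":[0.014,0,0.014],"fingers":1},{"delta_rot":[0,-6,0],"xyz":[0.028,0,0.028],"fingers":1},{"delta_rot":[0,-6,0],"xyz":[0.043,0,0.042],"fingers":1},{"delta_rot":[0,-6,0],"xyz":[0.058,0,0.055],"fingers":1},{"delta_rot":[0,-6,0],"xyz":[0.07,0,0.067],"fingers":1},{"delta_rot":[0,-6,0],"xyz":[0.07,0,0.067],"fingers":1},{"delta_rot":[0,-6,0],"xyz":[0.07,0,0.067],"fingers":1}]'; python3 st.py
python3 -c "
from h import *
print(pose()[1].as_matrix())"
```

```text
t: 12.4
eef_pos: [0.5503, 0.3706, 0.0579]
tool_rot: [0.548, -0.257, 0.776, 0.177]
contact_force: [0.3, 0.5, -0.2]
gripper_width: 0.362
grasp_force: 68.0
xyz [ 0.0271  0.018  -0.0407] rot [-103.17    0.36 -146.31] rows~ 21.0 t 12.4 q [ 0.26  1.34 -1.13  2.35  3.03  1.31 -0.41]
[[-0.26690539 -0.59242074  0.76013103]
 [-0.20394003  0.80560207  0.55624973]
 [-0.94189701 -0.00655509 -0.33583784]]
```

```bash
python3 -m crank '[{"delta_rot":[0,0,0],"xyz":[0.005,0,0.002],"fingers":1},{"delta_rot":[0,0,0],"xyz":[0.011,0,0.004],"fingers":1},{"delta_rot":[0,0,0],"xyz":[0.011,0,0.004],"fingers":1},{"delta_rot":[0,0,0],"xyz":[0.011,0,0.004],"fingers":-0.5},{"delta_rot":[0,0,0],"xyz":[0.011,0,0.004],"fingers":-1},{"delta_rot":[0,0,0],"xyz":[0.011,0,0.004],"fingers":-1},{"delta_rot":[0,0,0],"xyz":[0,0,-0.03],"fingers":-1},{"delta_rot":[0,0,0],"xyz":[-0.02,0,-0.06],"fingers":-1},{"delta_rot":[0,0,0],"xyz":[-0.05,0,-0.08],"fingers":-1},{"delta_rot":[0,0,0],"xyz":[-0.07,0,-0.09],"fingers":-1}]'; python3 st.py
python3 - <<'E'
from h import *
T=cam('top');S=cam('scene')
def cr(c,x,y,w=48): return cv2.resize(c['img'][y-w:y+w,x-w:x+w,::-1],(400,400),interpolation=cv2.INTER_CUBIC)
cv2.imwrite('pics/lay.png',np.hstack([cr(T,140,205),cr(S,184,235)]))
E
```

```text
t: 13.4
eef_pos: [0.5303, 0.351, 0.1364]
tool_rot: [0.536, -0.253, 0.785, 0.179]
contact_force: [1.9, -0.4, 1.1]
gripper_width: 1.0
grasp_force: 0.0
xyz [0.0916 0.021  0.0143] rot [-101.53    1.32 -148.26] rows~ 21.0 t 13.4 q [ 0.4   1.32 -1.41  2.44  2.79  1.29 -0.23]
```

View pics/lay.png

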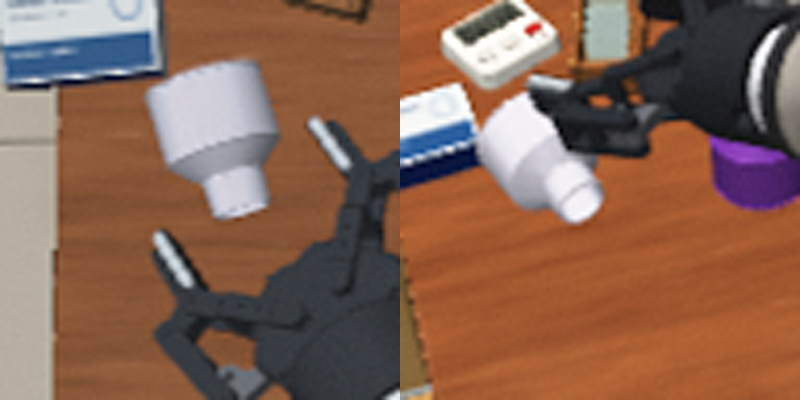

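The top crop shows the funnel on its side, mouth centre near top pixel (141,175) and stem tip near (150,208), clear of the blue box. Before regrasping I'll fit a kinematic model to the poses logged so far to see what is reachable.

```bash
cat > fk.py <<'E'
import numpy as np
from scipy.spatial.transform import Rotation as R
from scipy.optimize import least_squares
D=[([1.177,.478,.022,1.556,-.011,1.109,-.083],[.19,-.647,.23],[-.001,.99,.142,0]),
([.51,.35,-.16,1.7,.06,1.09,-.96],[.5342,-.2824,.248],[0,.99,.142,0]),
([-.06,.42,-.39,1.62,.17,1.13,-1.43],[.6143,.1549,.2477],[-.002,.951,.308,.001]),
([-.39,.5,-.42,1.76,.25,.93,-1.88],[.5056,.3478,.1481],[0,.955,.298,.001]),
([-.44,.63,-.37,1.81,.32,.76,-1.95],[.5015,.3575,.046],[0,.954,.3,-.001]),
([.02,.41,-.84,2.18,1.53,.31,-2.96],[.5278,.3483,.1633],[-.094,.89,.329,.3]),
([.1,.82,-1.22,1.68,.8,1.25,-.85],[.5232,.3467,.1542],[-.003,.532,.847,-.006]),
([.15,.94,-1.38,1.68,.93,1.36,.8],[.5232,.3468,.1542],[-.007,-.304,.953,-.001]),
([.34,1.06,-1.35,2.43,2.64,1.17,-.4],[.523,.3533,.1501],[.509,-.267,.802,.164]),
([.26,1.34,-1.13,2.35,3.03,1.31,-.41],[.5503,.3706,.0579],[.548,-.257,.776,.177]),
([.4,1.32,-1.41,2.44,2.79,1.29,-.23],[.5303,.351,.1364],[.536,-.253,.785,.179])]
def fk(q,p,s):
    a=lambda ax,v:R.from_euler(ax,v)
    r=a('z',s[0]*q[0]+p[9]);x=np.array([p[10],p[11],p[0]])
    r=r*a('y',q[1])*a('z',s[1]*q[2]); x=x+r.apply([p[1],0,p[2]])
    r=r*a('y',q[3]); x=x+r.apply([p[3],0,0]); r=r*a('z',s[2]*q[4]); x=x+r.apply([0,0,p[4]])
    r=r*a('y',q[5]); x=x+r.apply([p[5],0,p[6]]); r=r*a('z',s[3]*q[6]+p[7])
    return x,r
def res(p,s):
    o=[]
    for q,x,w in D:
        X,r=fk(q,p,s); o+=list((X-x)*10)+list((R.from_quat(w,scalar_first=True).inv()*r).as_rotvec())
    return np.array(o)
if __name__=='__main__':
    import itertools
    best=None
    for s in itertools.product((1,-1),repeat=4):
        for o in (0,1.6,3.1,-1.6):
            f=least_squares(res,[.35,0,.4,0,.4,0,.25,o,0,0,0,0],args=(s,),max_nfev=60)
            if best is None or f.cost<best[0]: best=(f.cost,s,f.x)
    print(best[0],best[1],np.round(best[2],3),np.abs(res(best[2],best[1])).reshape(-1,6).max(1).round(3)); np.savez('k.npz',s=best[1],p=best[2])
E
python3 fk.py
```

```text
0.067613348329289 (-1, -1, -1, -1) [ 0.261  0.005  0.498 -0.029  0.456 -0.013  0.303  1.502  1.69  -0.084
 -0.003 -0.01 ] [0.092 0.056 0.042 0.042 0.024 0.106 0.139 0.15  0.073 0.084 0.075]
```

```bash
python3 - <<'E'
s=open('fk.py').read()
s=s.replace("def fk(q,p,s):","def fk(q,p,s):\n    q=np.array(q)+np.r_[0,p[12:17],0]").replace("0,0,0,0],args","0,0,0,0]+[0]*5,args")
open('fk.py','w').write(s)
E
python3 fk.py
cat > reach.py <<'E'
from fk import *
from station import telemetry
K=np.load('k.npz');p,s=K['p'],K['s']
lo=np.array([-2.96,-.34,-1.41,.24,-1.37,.17,-2.96])+.02;hi=np.array([2.96,2.1,1.46,2.44,4.51,1.92,2.96])-.02
def ik(x,t,y,q0,w=.02):
    t=np.array(t,float);t/=np.linalg.norm(t);M=R.from_matrix(np.c_[np.cross(y,t),y,t])
    def f(q):
        X,r=fk(q,p,s); return np.r_[(X-x)*10,(M.inv()*r).as_rotvec(),w*(q-q0)]
    g=least_squares(f,np.clip(q0,lo,hi),bounds=(lo,hi)); e=f(g.x)
    return g.x,np.abs(e[:3]).max()/10,np.abs(e[3:6]).max()
E
python3 - <<'E'
from reach import *
q0=np.array(telemetry.get_obs()['q'])
for tilt in (90,75,65):
 for ph in range(-60,150,30):
  for sg in (1,-1):
    a=np.deg2rad(ph);b=np.deg2rad(tilt);t=np.array([np.sin(b)*np.cos(a),np.sin(b)*np.sin(a),-np.cos(b)]);y=sg*np.array([-np.sin(a),np.cos(a),0])
    bb=None
    for st in (q0,[.4,.6,-.5,1.8,2.8,1,-.2],[.3,.5,.5,1.8,2.8,1,-.2],[0,.5,0,2,1.5,.5,1.5],[0,.5,0,2,0,.3,1.5],[0,.5,0,2,0,.3,-1.5]):
        r=ik(np.array([.526,.116,.135])+.019*t,t,y,np.array(st),.005)
        c=r[1]*10+r[2]
        if bb is None or c<bb[0]: bb=(c,r)
    print(tilt,ph,sg,bb[1][1].round(3),bb[1][2].round(3),bb[1][0].round(2))
E
```

```text
0.020712463866097888 (-1, -1, -1, -1) [ 2.8900e-01 -1.0000e-03  5.2800e-01  2.0000e-03  4.6700e-01  7.0000e-03
  3.1400e-01 -4.7630e+00 -8.0207e+01 -2.3000e-02 -3.0000e-03 -6.0000e-03
  2.7000e-02  6.1000e-02 -2.1000e-02  2.0000e-02 -2.7000e-02] [0.048 0.042 0.037 0.031 0.046 0.031 0.037 0.015 0.044 0.056 0.044]
90 -60 1 0.0 0.0 [-1.11  1.    0.33  1.96  1.12  1.37 -1.31]
90 -60 -1 0.0 0.0 [-1.09  1.    0.3   1.96  1.13  1.39  1.83]
90 -30 1 0.0 0.0 [-0.59  0.95 -0.29  2.3   1.89  1.82 -1.66]
90 -30 -1 0.0 0.0 [-0.9   0.94  0.05  2.31  1.79  1.53  1.4 ]
90 0 1 0.005 0.158 [-0.81  1.15  0.13  2.42  2.22  1.9  -2.08]
90 0 -1 0.005 0.158 [-0.81  1.15  0.13  2.42  2.22  1.9   1.06]
90 30 1 0.005 0.116 [ 0.22  1.08 -0.13  2.42  4.04  1.9  -1.29]
90 30 -1 0.005 0.117 [ 0.22  1.08 -0.13  2.42  4.04  1.9   1.85]
90 60 1 0.0 0.0 [ 0.21  0.93  0.05  2.26  4.47  1.7  -1.59]
90 60 -1 0.0 0.0 [0.   0.98 0.29 2.26 4.39 1.9  1.5 ]
90 90 1 0.0 0.0 [ 0.64  1.03 -0.51  1.92 -1.06  1.36 -2.01]
90 90 -1 0.0 0.0 [ 0.66  1.04 -0.54  1.91 -1.05  1.34  1.12]
90 120 1 0.0 0.0 [ 0.39  1.09 -0.39  1.57 -0.77  
[... 1107 characters left out ...]
1.82  1.26 -1.39]
65 -30 -1 0.0 0.0 [-0.67  0.61 -0.14  2.35  1.8   1.16  1.72]
65 0 1 0.009 0.239 [ 0.36  1.15 -1.39  2.42  2.2   1.83 -0.66]
65 0 -1 0.009 0.239 [ 0.36  1.15 -1.39  2.42  2.2   1.83  2.48]
65 30 1 0.009 0.206 [-0.84  1.18  1.25  2.42  4.02  1.9  -2.53]
65 30 -1 0.009 0.206 [-0.84  1.18  1.26  2.42  4.02  1.9   0.61]
65 60 1 0.0 0.0 [-0.08  0.66  0.34  2.31  4.49  1.36 -1.89]
65 60 -1 0.0 0.0 [-0.1   0.67  0.37  2.31  4.49  1.38  1.25]
65 90 1 0.0 0.0 [ 0.47  0.74 -0.34  1.98 -1.04  1.16 -2.14]
65 90 -1 0.0 0.0 [ 0.48  0.74 -0.37  1.98 -1.03  1.15  0.99]
65 120 1 0.0 0.0 [ 0.28  0.85 -0.26  1.67 -0.69  1.52 -2.19]
65 120 -1 0.0 0.0 [ 0.3   0.85 -0.29  1.67 -0.68  1.51  0.94]
```

```bash
cat >> h.py <<'E'
def revpts(pr,o,ax):
    ax=np.array(ax)/np.linalg.norm(ax);e=np.cross(ax,[.3,.2,.9]);e/=np.linalg.norm(e);f=np.cross(ax,e)
    return [[np.array(o)+z*ax+r*(np.cos(t)*e+np.sin(t)*f) for t in a] for z,r in pr]
def sil2(c,pr,o,ax):
    m=np.zeros((384*4,512*4),np.uint8);L=revpts(pr,o,ax)
    for A,B in zip(L,L[1:]):
        h=cv2.convexHull(np.round((np.array([proj(c,X) for X in A+B])+.5)*64).astype(np.int32)); cv2.fillConvexPoly(m,h,1,shift=4)
    return m
def fitlie(obs,x0):
    big=[(c,cv2.resize(m.astype(np.uint8),None,fx=4,fy=4,interpolation=cv2.INTER_NEAREST)) for c,m in obs]
    def f(p): return sum(1-(lambda s:(s&m).sum()/(s|m).sum())(sil2(c,P['funnel'],(p[0],p[1],.032),(np.cos(p[2]),np.sin(p[2]),0))) for c,m in big)
    S=[np.array(x0)+d for d in ([0,0,0],[.008,0,0],[0,.008,0],[0,0,.15])]
    r=minimize(f,x0,method='Nelder-Mead',options=dict(initial_simplex=S,xatol=2e-4,fatol=1e-4,maxfev=110)); return r.x,r.fun
E
python3 - <<'E'
from h import *
T=cam('top'); m=at(T,(140.7,175.2),.032);b=at(T,(149.6,207.6),.032);print(m,b,np.linalg.norm(m-b),np.rad2deg(np.arctan2(*(m-b)[1::-1])))
ms=[d for d in cut_out('top','funnel')]
for d in ms: print(d['score'],d['pixel'])
d=min(ms,key=lambda d:np.hypot(d['pixel'][0]-144,d['pixel'][1]-188))
ax=b-m; print(fitlie([(T,d['pixels'])],(m[0],m[1],np.arctan2(ax[1],ax[0]))))
from reach import *
q=np.array(telemetry.get_obs()['q']);print(q.round(2))
fm=(m+b)/2*0+m+(b-m)/np.linalg.norm(b-m)*.021; h=np.arctan2(*(m-b)[1::-1]); J=np.array([.526,.116,0])
def wp(pos,tilt,ph,n):
    global q
    a=ph;bb=np.deg2rad(tilt);t=np.array([np.sin(bb)*np.cos(a),np.sin(bb)*np.sin(a),-np.cos(bb)]);y=np.array([-np.sin(a),np.cos(a),0])
    q,e1,e2=ik(np.array(pos)+.019*t,t,y,q,.02);print(n,q.round(2),e1.round(3),e2.round(3))
wp((fm[0],fm[1],.25),40,h,'40');wp((fm[0],fm[1],.25),0,h,'0');wp((fm[0],fm[1],.25),-15,h,'hover');wp((fm[0],fm[1],.035),-15,h,'grasp');wp((fm[0],fm[1],.25),-15,h,'lift')
wp((.55,.3,.25),-15,-np.pi/6,'yaw');wp((.55,.25,.25),-15,-np.pi/3,'yaw');wp((.54,.2,.25),20,-np.pi/3,'t20');wp((.526,.116,.25),50,-np.pi/3,'t50');wp((.526,.116,.22),75,-np.pi/3,'t75');wp((.526,.116,.127),75,-np.pi/3,'seat')
E
```

```text
[0.59322617 0.38325677 0.032     ] [0.51770171 0.36244199 0.032     ] 0.07834027767009878 15.408375181139581
0.67 [141.4, 189.9]
0.65 [206.0, 196.8]
(array([ 0.59102183,  0.38632881, -2.82995424]), np.float64(0.05770739710393036))
[ 0.39  1.29 -1.41  2.43  2.79  1.29 -0.23]
40 [ 0.19  0.71 -1.39  1.99  1.59  1.02 -0.08] 0.0 0.001
0 [ 0.08  0.91 -1.39  1.48  0.89  1.47  0.56] 0.0 0.001
hover [ 0.    1.01 -1.37  1.26  0.76  1.72  0.65] 0.0 0.0
grasp [-0.    1.22 -1.24  1.39  0.92  1.46  0.61] 0.0 0.0
lift [ 0.    1.01 -1.37  1.26  0.77  1.72  0.65] 0.0 0.0
yaw [ 0.27  0.84 -1.31  1.53  0.55  1.41  0.03] 0.0 0.0
yaw [ 0.42  0.71 -1.25  1.67  0.43  1.2  -0.33] 0.0 0.0
t20 [ 0.16  0.52 -1.07  1.8   0.82  1.31 -0.65] 0.0 0.0
t50 [-0.03  0.51 -0.9   2.    1.19  1.51 -0.95] 0.0 0.0
t75 [-0.31  0.74 -0.69  2.02  1.41  1.84 -1.24] 0.0 0.0
seat [-0.35  0.92 -0.63  2.01  1.46  1.82 -1.39] 0.0 0.0
```

```bash
cat > g.py <<'E'
import sys
from h import *
# x y z tilt heading(deg) of the grasp point, sg=+1
def G(x,y,z,tilt,ph,sg=1):
    a,b=np.deg2rad([ph,tilt]);t=[np.sin(b)*np.cos(a),np.sin(b)*np.sin(a),-np.cos(b)];goal((x,y,z),t,(-sg*np.sin(a),sg*np.cos(a),0),.019)
v=list(map(float,sys.argv[1:])); G(*v)
E
python3 g.py .571 .38 .25 30 17.9
```

```text
xyz [-0.098  -0.0055  0.0237] rot [14.12 39.83 12.63] rows~ 6.0 t 13.6 q [ 0.39  1.29 -1.41  2.43  2.79  1.29 -0.23]
```

```bash
python3 -m crank '[{"delta_rot":[0,0,0],"xyz":[-0.04,0,0],"fingers":-1},{"delta_rot":[2,6,2],"xyz":[-0.08,-0.005,0],"fingers":-1},{"delta_rot":[5,14,4],"xyz":[-0.1,-0.005,0.01],"fingers":-1},{"delta_rot":[8,22,7],"xyz":[-0.1,-0.005,0.02],"fingers":-1},{"delta_rot":[11,30,9.5],"xyz":[-0.1,-0.005,0.024],"fingers":-1},{"delta_rot":[14,40,12.6],"xyz":[-0.1,-0.005,0.024],"fingers":-1},{"delta_rot":[14,40,12.6],"xyz":[-0.1,-0.005,0.024],"fingers":-1},{"delta_rot":[14,40,12.6],"xyz":[-0.1,-0.005,0.024],"fingers":-1}]'|head -2; python3 g.py .571 .38 .2 -15 17.9
```

```text
t: 14.4
eef_pos: [0.5788, 0.384, 0.2331]
xyz [ 0.0387 -0.0012  0.0365] rot [ 0.28 46.85  1.28] rows~ 6.0 t 14.4 q [ 0.16  0.62 -1.27  1.9   1.27  0.92  0.22]
```

```bash
python3 -m crank '[{"delta_rot":[0,8,0],"xyz":[0,0,0],"fingers":-1},{"delta_rot":[0,16,0],"xyz":[0.01,0,0.01],"fingers":-1},{"delta_rot":[0,24,0],"xyz":[0.02,0,0.02],"fingers":-1},{"delta_rot":[0,32,0],"xyz":[0.03,0,0.03],"fingers":-1},{"delta_rot":[0,40,1],"xyz":[0.039,-0.001,0.036],"fingers":-1},{"delta_rot":[0.3,46.8,1.3],"xyz":[0.039,-0.001,0.036],"fingers":-1},{"delta_rot":[0.3,46.8,1.3],"xyz":[0.039,-0.001,0.036],"fingers":-1},{"delta_rot":[0.3,46.8,1.3],"xyz":[0.039,-0.001,0.036],"fingers":-1}]'|head -2; python3 g.py .571 .38 .1 -15 17.9;  python3 - <<'E'
from h import *
S=cam('scene');T=cam('top')
for n,c in(('scene',S),('top',T)):
    for d in cut_out(n,'funnel'):
        r=proj(c,(.561,.377,.032))
        if np.hypot(*(r-d['pixel']))<12: print(n,d['score'],fitlie([(c,d['pixels'])],(.591,.386,-2.83)))
E
```

```text
t: 15.2
eef_pos: [0.5673, 0.379, 0.1808]
xyz [-0.024  -0.0005  0.0962] rot [ 0.16  0.35 -0.02] rows~ 2.0 t 15.2 q [-0.03  0.98 -1.21  1.31  0.71  1.6   0.71]
scene 0.93 (array([ 0.59257488,  0.38583414, -2.83434494]), np.float64(0.048884069756935045))
top 0.85 (array([ 0.59039901,  0.38497648, -2.83760768]), np.float64(0.08702791461412152))
```

```bash
python3 -m crank '[{"delta_rot":[0,0,0],"xyz":[-0.012,0,0.045],"fingers":-1},{"delta_rot":[0,0,0],"xyz":[-0.024,0,0.09],"fingers":-1},{"delta_rot":[0,0,0],"xyz":[-0.024,0,0.096],"fingers":-1},{"delta_rot":[0,0,0],"xyz":[-0.024,0,0.096],"fingers":-1}]'|head -2; python3 g.py .571 .38 .036 -15 17.9
```

```text
t: 15.8
eef_pos: [0.5662, 0.3776, 0.0834]
xyz [-0.0171  0.0007  0.0635] rot [ 0.11  0.29 -0.1 ] rows~ 2.0 t 15.8 q [-0.03  1.07 -1.16  1.38  0.78  1.47  0.69]
```

```bash
python3 -m crank '[{"delta_rot":[0,0,0],"xyz":[-0.006,0,0.022],"fingers":-1},{"delta_rot":[0,0,0],"xyz":[-0.012,0.001,0.044],"fingers":-1},{"delta_rot":[0,0,0],"xyz":[-0.017,0.001,0.0635],"fingers":-1},{"delta_rot":[0,0,0],"xyz":[-0.017,0.001,0.0635],"fingers":-1},{"delta_rot":[0,0,0],"xyz":[-0.017,0.001,0.0635],"fingers":1},{"delta_rot":[0,0,0],"xyz":[-0.017,0.001,0.0635],"fingers":1},{"delta_rot":[0,0,0],"xyz":[-0.017,0.001,0.0635],"fingers":1},{"delta_rot":[0,0,0],"xyz":[-0.017,0.001,0.0635],"fingers":1}]' 40; python3 g.py .571 .38 .25 -15 17.9
```

```text
t: 16.6
eef_pos: [0.5676, 0.3801, 0.0189]
tool_rot: [-0.125, -0.153, 0.98, -0.018]
contact_force: [-0.4, 0.5, 3.3]
gripper_width: 0.743
grasp_force: 44.2
xyz [ 0.055  -0.0005 -0.2056] rot [ 0.21  0.47 -0.14] rows~ 5.0 t 16.6 q [-0.05  1.14 -1.12  1.4   0.83  1.4   0.68]
```

```bash
python3 -m crank '[{"delta_rot":[0,0,0],"xyz":[0.012,0,-0.045],"fingers":1},{"delta_rot":[0,0,0],"xyz":[0.024,0,-0.09],"fingers":1},{"delta_rot":[0,0,0],"xyz":[0.036,0,-0.135],"fingers":1},{"delta_rot":[0,0,0],"xyz":[0.05,0,-0.18],"fingers":1},{"delta_rot":[0,0,0],"xyz":[0.055,0,-0.205],"fingers":1},{"delta_rot":[0,0,0],"xyz":[0.055,0,-0.205],"fingers":1}]' 40|sed -n '1,2p;5,6p'; python3 g.py .56 .28 .25 0 -30
```

```text
t: 17.2
eef_pos: [0.5663, 0.3804, 0.2352]
gripper_width: 0.741
grasp_force: 44.9
xyz [ 0.0346 -0.0937  0.0126] rot [ -5.67 -13.55  47.51] rows~ 6.0 t 17.2 q [-0.03  0.93 -1.24  1.27  0.68  1.66  0.72]
```

```bash
python3 -m crank '[{"delta_rot":[-1,-2,8],"xyz":[0.006,-0.016,0],"fingers":1},{"delta_rot":[-2,-4,16],"xyz":[0.012,-0.032,0],"fingers":1},{"delta_rot":[-3,-6.5,24],"xyz":[0.018,-0.048,0],"fingers":1},{"delta_rot":[-4,-9,32],"xyz":[0.024,-0.064,0],"fingers":1},{"delta_rot":[-5,-11.5,40],"xyz":[0.03,-0.08,0],"fingers":1},{"delta_rot":[-5.7,-13.5,47.5],"xyz":[0.035,-0.094,0.01],"fingers":1},{"delta_rot":[-5.7,-13.5,47.5],"xyz":[0.035,-0.094,0.01],"fingers":1},{"delta_rot":[-5.7,-13.5,47.5],"xyz":[0.035,-0.094,0.01],"fingers":1}]' 40|sed -n '1,2p;5,6p'; python3 g.py .545 .2 .25 35 -60
```

```text
t: 18.0
eef_pos: [0.5595, 0.2775, 0.2283]
gripper_width: 0.745
grasp_force: 44.9
xyz [-0.0354 -0.08   -0.0056] rot [  8.72 -34.25  29.35] rows~ 6.0 t 18.0 q [ 0.2   0.67 -1.15  1.63  0.63  1.28 -0.01]
```

```bash
python3 -m crank '[{"delta_rot":[1,-6,5],"xyz":[-0.006,-0.013,0],"fingers":1},{"delta_rot":[3,-12,10],"xyz":[-0.012,-0.026,0],"fingers":1},{"delta_rot":[4,-18,15],"xyz":[-0.018,-0.04,0],"fingers":1},{"delta_rot":[6,-24,20],"xyz":[-0.024,-0.053,0],"fingers":1},{"delta_rot":[7,-29,25],"xyz":[-0.03,-0.068,-0.005],"fingers":1},{"delta_rot":[8.7,-34.2,29.3],"xyz":[-0.035,-0.08,-0.006],"fingers":1},{"delta_rot":[8.7,-34.2,29.3],"xyz":[-0.035,-0.08,-0.006],"fingers":1},{"delta_rot":[8.7,-34.2,29.3],"xyz":[-0.035,-0.08,-0.006],"fingers":1}]' 40|sed -n '1,2p;5,6p'; python3 g.py .526 .116 .24 75 -60
```

```text
t: 18.8
eef_pos: [0.5501, 0.1931, 0.2346]
gripper_width: 0.742
grasp_force: 44.9
xyz [-0.0601 -0.0597  0.0412] rot [  0.12 -40.26   0.15] rows~ 5.0 t 18.8 q [-0.12  0.51 -0.85  1.8   0.93  1.43 -0.79]
```

```bash
python3 -m crank '[{"delta_rot":[0,-8,0],"xyz":[-0.012,-0.012,0.008],"fingers":1},{"delta_rot":[0,-16,0],"xyz":[-0.024,-0.024,0.016],"fingers":1},{"delta_rot":[0,-24,0],"xyz":[-0.036,-0.036,0.024],"fingers":1},{"delta_rot":[0,-32,0],"xyz":[-0.048,-0.048,0.032],"fingers":1},{"delta_rot":[0,-40.2,0],"xyz":[-0.06,-0.06,0.041],"fingers":1},{"delta_rot":[0,-40.2,0],"xyz":[-0.06,-0.06,0.041],"fingers":1},{"delta_rot":[0,-40.2,0],"xyz":[-0.06,-0.06,0.041],"fingers":1},{"delta_rot":[0,-40.2,0],"xyz":[-0.06,-0.06,0.041],"fingers":1}]' 40|sed -n '1,2p;5,6p'; python3 g.py .526 .116 .19 75 -60
python3 - <<'E'
from h import *
T=cam('top');S=cam('scene')
def cr(c,x,y,w=44): return cv2.resize(c['img'][y-w:y+w,x-w:x+w,::-1],(400,400),interpolation=cv2.INTER_CUBIC)
cv2.imwrite('pics/hov.png',np.hstack([cr(T,258,195),cr(S,265,185)]))
E
```

```text
t: 19.6
eef_pos: [0.5352, 0.0992, 0.2365]
gripper_width: 0.74
grasp_force: 44.9
xyz [0.0499 0.0003 0.0127] rot [-0.1  -0.13 -0.23] rows~ 2.0 t 19.6 q [-0.42  0.67 -0.61  2.02  1.28  1.83 -1.19]
```

View pics/hov.png

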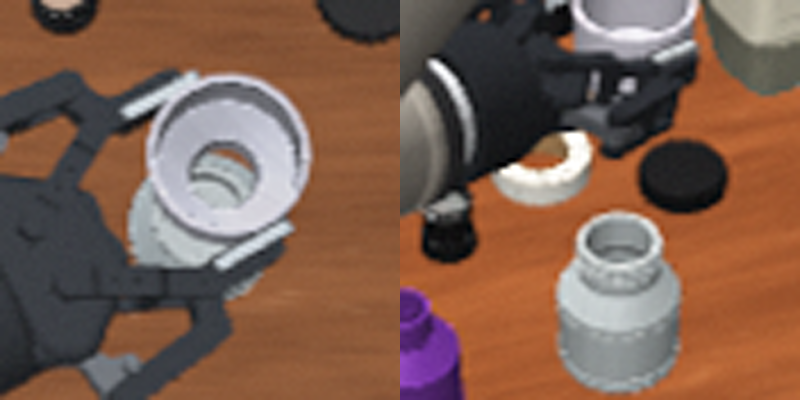

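The crop shows the funnel upright, mouth up, held above the jar: top rim centre near (264.4,185.3). The jar is clear in the scene view. I'll measure the alignment.

Run:
```python
from h import *
T=cam('top');S=cam('scene')
print('rim',at(T,(264.4,185.3),.261),'stem',at(T,(263.5,189.5),.185), 'expected rim px',proj(T,(.526,.116,.261)),proj(T,(.526,.116,.185)))
ds=cut_out('scene','jar'); pj=proj(S,(.526,.116,.05))
for d in ds:
    if np.hypot(*(pj-d['pixel']))<10: print('jar',fit([(S,d['pixels'])],'jar',(.526,.116)))
# funnel pose fit in top from mask, upright stem-down
pr=[(0,.032),(.042,.032)]
for d in cut_out('top','funnel'):
    if np.hypot(d['pixel'][0]-264,d['pixel'][1]-186)<14:
        m=cv2.resize(d['pixels'].astype(np.uint8),None,fx=4,fy=4,interpolation=0)
        for n in range(1):
            f=lambda p:1-(lambda s:(s&m).sum()/(s|m).sum())(sil2(T,pr,(p[0],p[1],.261),(p[2],p[3],-1)))
            x0=np.array([.526,.116,0,0]);r=minimize(f,x0,method='Nelder-Mead',options=dict(initial_simplex=[x0]+[x0+np.eye(4)[i]*s for i,s in enumerate((.008,.008,.1,.1))],maxfev=150)); print(d['score'],r.x,r.fun)
# circle of rim by edges
```

```text
rim [0.52749377 0.10595406 0.261     ] stem [0.53086809 0.10571138 0.185     ] expected rim px [258.92949136 186.23687056] [258.37740998 192.05317165]
jar (array([0.53120805, 0.11471846]), np.float64(0.050513930213686775))
0.93 [0.52866211 0.10652414 0.02224795 0.09769097] 0.1490220965787804
```

```bash
python3 g.py .5235 .125 .17 75 -60
```

```text
xyz [0.0717 0.0035 0.0085] rot [-0.07  0.08 -0.18] rows~ 2.0 t 19.9 q [-0.42  0.67 -0.61  2.02  1.28  1.83 -1.2 ]
```

```bash
python3 -m crank '[{"delta_rot":[0,0,0],"xyz":[0.02,0.001,0.002],"fingers":1},{"delta_rot":[0,0,0],"xyz":[0.04,0.002,0.005],"fingers":1},{"delta_rot":[0,0,0],"xyz":[0.06,0.003,0.007],"fingers":1},{"delta_rot":[0,0,0],"xyz":[0.072,0.0035,0.0085],"fingers":1},{"delta_rot":[0,0,0],"xyz":[0.072,0.0035,0.0085],"fingers":1},{"delta_rot":[0,0,0],"xyz":[0.072,0.0035,0.0085],"fingers":1}]' 40|sed -n '1,2p;5,6p'; python3 g.py .5235 .125 .17 75 -60
python3 - <<'E'
from h import *
T=cam('top');S=cam('scene')
def cr(c,x,y,w=30): return cv2.resize(c['img'][y-w:y+w,x-w:x+w,::-1],(400,400),interpolation=cv2.INTER_CUBIC)
A=cr(T,258,195);B=cr(S,268,190)
def ov(im,c,x,y,w,r,X,col):
    for t in a:
        p=proj(c,(X[0]+r*np.cos(t),X[1]+r*np.sin(t),X[2]));p=(p-(x-w,y-w)+.5)*400/(2*w)-.5
        cv2.circle(im,tuple(np.round(p).astype(int)),1,col,-1)
for im,c,x,y in((A,T,258,195),(B,S,268,190)):
    ov(im,c,x,y,30,.032,(.526,.116,.191),(0,0,255)); ov(im,c,x,y,30,.024,(.526,.116,.095),(0,255,0)); ov(im,c,x,y,30,.016,(.526,.116,.115),(255,0,0))
cv2.imwrite('pics/hov2.png',np.hstack([A,B]))
E
```

```text
t: 20.5
eef_pos: [0.5325, 0.109, 0.1646]
gripper_width: 0.742
grasp_force: 44.9
xyz [-0.0005  0.0002 -0.0001] rot [-0.07  0.15 -0.1 ] rows~ 1.0 t 20.5 q [-0.46  0.81 -0.58  2.01  1.3   1.82 -1.32]
```

View pics/hov2.png

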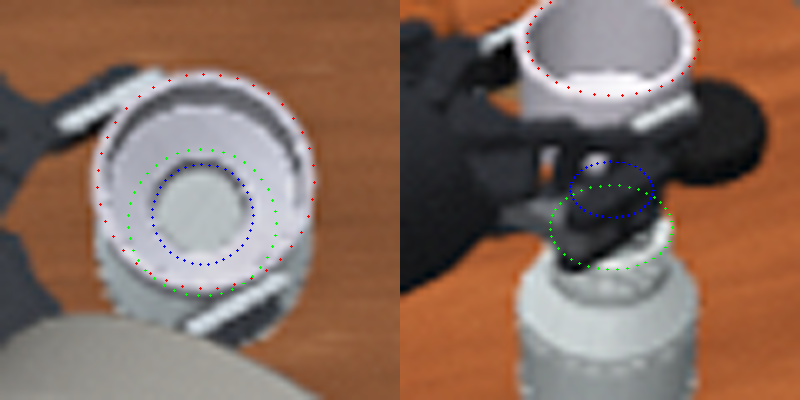

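The overlay matches in both views: rim, stem bore and jar lip line up to about 1 mm. I'll lower the funnel.

```bash
python3 -m crank '[{"delta_rot":[0,0,0],"xyz":[0.01,0,0.0027],"fingers":1},{"delta_rot":[0,0,0],"xyz":[0.02,0,0.0053],"fingers":1},{"delta_rot":[0,0,0],"xyz":[0.03,0,0.008],"fingers":1},{"delta_rot":[0,0,0],"xyz":[0.038,0,0.0102],"fingers":1},{"delta_rot":[0,0,0],"xyz":[0.038,0,0.0102],"fingers":1}]' 40; python3 g.py .5235 .125 .127 75 -60
```

```text
t: 21.1
eef_pos: [0.5322, 0.1082, 0.1238]
tool_rot: [0.528, 0.397, 0.686, -0.306]
contact_force: [-0.1, -1.1, -0.2]
gripper_width: 0.745
grasp_force: 44.9
xyz [ 0.0018  0.0008 -0.0001] rot [-0.13  0.21  0.02] rows~ 1.0 t 21.1 q [-0.47  0.89 -0.56  2.    1.32  1.81 -1.38]
```

```bash
python3 -m crank '[{"delta_rot":[0,0,0],"xyz":[0.002,0.0005,0.0005],"fingers":1},{"delta_rot":[0,0,0],"xyz":[0.003,0.0005,0.0008],"fingers":1},{"delta_rot":[0,0,0],"xyz":[0.003,0.0005,0.0008],"fingers":0.3},{"delta_rot":[0,0,0],"xyz":[0.003,0.0005,0.0008],"fingers":-0.7},{"delta_rot":[0,0,0],"xyz":[0.003,0.0005,0.0008],"fingers":-1},{"delta_rot":[0,0,0],"xyz":[0.003,0.0005,0.0008],"fingers":-1}]' 40|sed -n '1,6p'
python3 -m crank '[{"delta_rot":[0,0,0],"xyz":[0,0,-0.02],"fingers":-1},{"delta_rot":[0,0,0],"xyz":[0,0,-0.05],"fingers":-1},{"delta_rot":[0,0,0],"xyz":[-0.01,0,-0.09],"fingers":-1},{"delta_rot":[0,0,0],"xyz":[-0.05,0,-0.13],"fingers":-1},{"delta_rot":[0,0,0],"xyz":[-0.09,0,-0.15],"fingers":-1},{"delta_rot":[0,0,0],"xyz":[-0.12,0,-0.15],"fingers":-1}]'|sed -n '1,3p'
python3 - <<'E'
from h import *
T=cam('top');S=cam('scene')
def cr(c,x,y,w=36): return cv2.resize(c['img'][y-w:y+w,x-w:x+w,::-1],(400,400),interpolation=cv2.INTER_CUBIC)
cv2.imwrite('pics/seat.png',np.hstack([cr(T,258,195),cr(S,268,195)]))
E
```

```text
t: 21.7
eef_pos: [0.5329, 0.1096, 0.1216]
tool_rot: [0.528, 0.397, 0.686, -0.304]
contact_force: [0.2, -0.6, 0.4]
gripper_width: 1.001
grasp_force: 0.0
t: 22.3
eef_pos: [0.4746, 0.2123, 0.2787]
tool_rot: [0.528, 0.397, 0.688, -0.301]
```

View pics/seat.png

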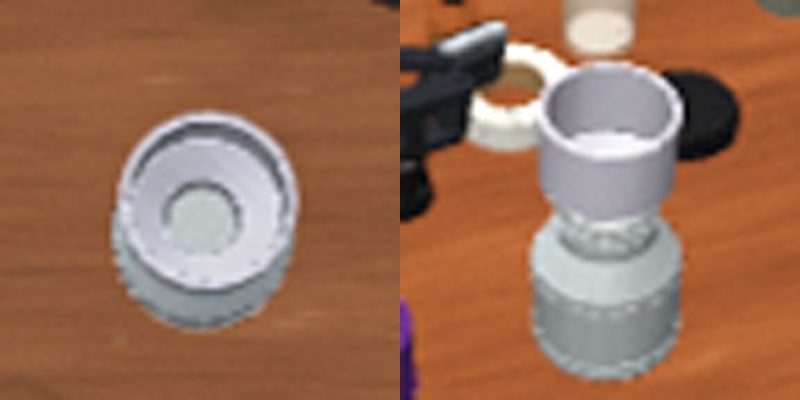

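The funnel is seated: collar level and cone on the lip, in both views. Now I'll plan the beaker grasp and pour.

Run:
```python
from reach import *
from h import cam,fit,proj,cut_out,np,mask
T=cam('top');S=cam('scene')
pr=proj(T,(.526,.116,.13))
for n,c in(('top',T),('scene',S)):
  for th,g,z in(('funnel',(.526,.116),.13),('beaker',(.519,-.12),.035)):
    m=mask(n,th,proj(c,(*g,z)))
    if m is not None: print(n,th,fit([(c,m)],'seated' if th=='funnel' else th,g))
q00=np.array(telemetry.get_obs()['q'])
for ph in (60,75,90,105):
 for sg in (1,-1):
  q=q00
  print('---',ph,sg)
  def wp(pos,tilt,ph,n,roll=0):
    global q
    a_=np.deg2rad(ph);bb=np.deg2rad(tilt);t=np.array([np.sin(bb)*np.cos(a_),np.sin(bb)*np.sin(a_),-np.cos(bb)]);y=sg*np.array([-np.sin(a_),np.cos(a_),0])
    y=R.from_rotvec(np.deg2rad(roll)*t).apply(y)
    q,e1,e2=ik(np.array(pos)+.019*t,t,y,q,.01);print(n,q.round(2),e1.round(3),e2.round(3))
  wp((.52,.1,.3),0,-30 if sg>0 else 150-360+0,'down'); wp((.5,-.15,.25),10,30,'dn2');wp((.51,-.15,.2),50,ph,'t50');wp((.519,-.12,.047),72,ph,'grasp');wp((.519,-.12,.22),72,ph,'lift')
  wp((.526,.1,.22),72,ph,'jar');qq=q
  for r in (60,125): wp((.526,.1,.2),72,ph,r,r)
  q=qq
  for r in (-60,-125): wp((.526,.1,.2),72,ph,r,r)
```

```text
top funnel (array([0.5265903, 0.116254 ]), np.float64(0.17968691483783983))
scene funnel (array([0.52948047, 0.11586719]), np.float64(0.046437227338826936))
scene beaker (array([ 0.52112084, -0.12060075]), np.float64(0.1770154373927959))
--- 60 1
down [ 0.32  0.26 -0.73  1.81  0.17  1.16  0.61] 0.0 0.0
dn2 [ 1.2   0.35 -1.14  1.98  0.26  0.91  2.08] 0.0 0.0
t50 [ 1.56  0.95 -1.39  2.01  0.09  0.77  2.94] 0.0 0.012
grasp [ 1.63  1.68 -1.39  2.    0.52  0.7   2.94] 0.0 0.011
lift [ 1.54  1.09 -1.39  1.98 -0.09  0.82  2.94] 0.003 0.203
jar [ 1.21  0.94 -1.39  2.17 -0.26  0.43  2.94] 0.005 0.221
60 [ 1.28  1.19 -1.39  2.3  -0.73  0.19  2.67] 0.0 0.0
125 [ 1.24  1.07 -1.29  2.31 -1.18  0.31  1.96] 0.0 0.0
-60 [ 1.09  0.73 -1.39  2.27  0.6   0.19  2.94] 0.017 0.343
-125 [ 1.27  1.15 -1.35  2.37  4.49  0.19  0.68] 0.001 0.072
--- 60 -1
down [ 0.32  0.26 -0.73  1.81  0.17  1.16  0.61] 0.0 0.0
dn2 [ 0.52  0.19 -0.28  1.98 -0.13  0.89 -0.69] 0.0 0.0
t50 [ 1.23  0.57 -0.77  2.02 -0.68  0.91  0.52] 0.0 0.0
grasp [ 1.32  1.15 -0.81  1.99 -0.75  0.8   0.93] 0.0 0.0
lift [ 1.4   0.82 -0.96  2.04 -0
[... 3120 characters left out ...]
 0.0
-60 [ 1.06  0.77 -1.39  2.3   1.    0.19  2.94] 0.036 0.881
-125 [ 1.25  1.1  -1.35  2.4   4.49  0.19  0.92] 0.013 0.563
--- 105 -1
down [ 0.32  0.26 -0.73  1.81  0.17  1.16  0.61] 0.0 0.0
dn2 [ 0.52  0.19 -0.28  1.98 -0.13  0.89 -0.69] 0.0 0.0
t50 [ 0.99  0.77 -0.75  1.63 -0.23  1.45  0.65] 0.0 0.0
grasp [ 0.96  1.2  -0.72  1.52 -0.27  1.49  0.76] 0.0 0.0
lift [ 1.01  0.95 -0.81  1.56 -0.39  1.63  0.63] 0.0 0.0
jar [ 0.82  0.9  -0.91  1.79 -0.55  1.27  0.59] 0.0 0.0
60 [ 0.67  0.83 -0.66  1.8  -0.7   1.35 -0.29] 0.0 0.0
125 [ 0.52  0.77 -0.44  1.8  -0.82  1.45 -1.31] 0.0 0.0
-60 [ 0.95  1.12 -1.18  1.79 -0.26  1.16  1.4 ] 0.0 0.0
-125 [ 1.02  1.29 -1.39  1.79 -0.01  1.13  2.29] 0.0 0.0
```

```bash
python3 g.py .5 .12 .33 10 -40
```

```text
xyz [-0.0585 -0.0215  0.0788] rot [-14.41  64.45 -15.57] rows~ 8.0 t 22.7 q [-0.72  0.63 -0.49  1.91  1.08  1.9  -1.16]
```

```bash
python3 -m crank '[{"delta_rot":[-1.7,7.8,-1.9],"xyz":[-0.01,-0.003,0.01],"fingers":-1},{"delta_rot":[-3.4,15.6,-3.8],"xyz":[-0.02,-0.006,0.02],"fingers":-1},{"delta_rot":[-5.2,23.4,-5.7],"xyz":[-0.03,-0.01,0.03],"fingers":-1},{"delta_rot":[-7,31.2,-7.6],"xyz":[-0.04,-0.013,0.04],"fingers":-1},{"delta_rot":[-8.7,39,-9.5],"xyz":[-0.05,-0.016,0.05],"fingers":-1},{"delta_rot":[-10.4,46.8,-11.3],"xyz":[-0.058,-0.02,0.06],"fingers":-1},{"delta_rot":[-12.2,54.6,-13.2],"xyz":[-0.058,-0.02,0.07],"fingers":-1},{"delta_rot":[-14.4,64.4,-15.5],"xyz":[-0.058,-0.02,0.078],"fingers":-1},{"delta_rot":[-14.4,64.4,-15.5],"xyz":[-0.058,-0.02,0.078],"fingers":-1},{"delta_rot":[-14.4,64.4,-15.5],"xyz":[-0.058,-0.02,0.078],"fingers":-1}]'|sed -n '1,2p'; python3 g.py .52 -.05 .28 5 75 -1
```

```text
t: 23.7
eef_pos: [0.5041, 0.1172, 0.3113]
xyz [-0.1092 -0.1157  0.07  ] rot [ 2.91 13.31 64.75] rows~ 8.0 t 23.7 q [ 0.07  0.13 -0.57  1.87  0.26  1.11  0.26]
```

```bash
python3 -m crank '[{"delta_rot":[0.3,1.6,8],"xyz":[-0.014,-0.014,0],"fingers":-1},{"delta_rot":[0.7,3.3,16],"xyz":[-0.028,-0.028,0.01],"fingers":-1},{"delta_rot":[1,5,24],"xyz":[-0.042,-0.043,0.02],"fingers":-1},{"delta_rot":[1.4,6.6,32],"xyz":[-0.056,-0.058,0.03],"fingers":-1},{"delta_rot":[1.8,8.2,40],"xyz":[-0.07,-0.072,0.04],"fingers":-1},{"delta_rot":[2.2,9.9,48],"xyz":[-0.084,-0.087,0.05],"fingers":-1},{"delta_rot":[2.5,11.5,56],"xyz":[-0.1,-0.1,0.06],"fingers":-1},{"delta_rot":[2.9,13.3,64.7],"xyz":[-0.109,-0.116,0.07],"fingers":-1},{"delta_rot":[2.9,13.3,64.7],"xyz":[-0.109,-0.116,0.07],"fingers":-1},{"delta_rot":[2.9,13.3,64.7],"xyz":[-0.109,-0.116,0.07],"fingers":-1}]'|sed -n '1,2p'; python3 g.py .521 -.12 .2 72 75 -1
```

```text
t: 24.7
eef_pos: [0.5198, -0.0447, 0.261]
xyz [-0.0601  0.0202  0.0619] rot [-0.34 67.02  0.42] rows~ 8.0 t 24.7 q [ 0.3   0.21 -0.32  1.88 -0.02  1.04 -0.26]
```

```bash
python3 -m crank '[{"delta_rot":[0,8,0],"xyz":[-0.008,0.003,0.008],"fingers":-1},{"delta_rot":[0,16,0],"xyz":[-0.016,0.006,0.016],"fingers":-1},{"delta_rot":[0,24,0],"xyz":[-0.024,0.009,0.024],"fingers":-1},{"delta_rot":[0,32,0],"xyz":[-0.032,0.012,0.032],"fingers":-1},{"delta_rot":[0,40,0],"xyz":[-0.04,0.015,0.04],"fingers":-1},{"delta_rot":[0,48,0],"xyz":[-0.048,0.018,0.05],"fingers":-1},{"delta_rot":[0,56,0],"xyz":[-0.056,0.02,0.058],"fingers":-1},{"delta_rot":[-0.3,67,0.4],"xyz":[-0.06,0.02,0.062],"fingers":-1},{"delta_rot":[-0.3,67,0.4],"xyz":[-0.06,0.02,0.062],"fingers":-1},{"delta_rot":[-0.3,67,0.4],"xyz":[-0.06,0.02,0.062],"fingers":-1}]'|sed -n '1,2p'; python3 g.py .5195 -.12 .12 72 75 -1
```

```text
t: 25.7
eef_pos: [0.5259, -0.1022, 0.1941]
xyz [-0.0764 -0.0015  0.0239] rot [-0.02 -0.11 -0.03] rows~ 2.0 t 25.7 q [ 0.97  0.76 -0.46  1.86 -0.91  1.28  0.89]
```

```bash
python3 -m crank '[{"delta_rot":[0,0,0],"xyz":[-0.03,-0.001,0.01],"fingers":-1},{"delta_rot":[0,0,0],"xyz":[-0.06,-0.001,0.02],"fingers":-1},{"delta_rot":[0,0,0],"xyz":[-0.076,-0.0015,0.024],"fingers":-1},{"delta_rot":[0,0,0],"xyz":[-0.1,-0.0015,0.0315],"fingers":-1},{"delta_rot":[0,0,0],"xyz":[-0.119,-0.0015,0.0378],"fingers":-1},{"delta_rot":[0,0,0],"xyz":[-0.119,-0.0015,0.0378],"fingers":-1}]'|sed -n '1,3p'; python3 g.py .5195 -.12 .05 72 75 -1
python3 - <<'E'
from h import *
S=cam('scene');m=mask('scene','beaker',proj(S,(.519,-.12,.035)))
if m is not None: print(fit([(S,m)],'beaker',(.519,-.12)))
T=cam('top')
def cr(c,x,y,w=36): return cv2.resize(c['img'][y-w:y+w,x-w:x+w,::-1],(400,400),interpolation=cv2.INTER_CUBIC)
cv2.imwrite('pics/bk.png',np.hstack([cr(T,362,205),cr(S,350,195)]))
E
```

```text
t: 26.3
eef_pos: [0.5249, -0.1026, 0.07]
tool_rot: [-0.357, 0.642, 0.493, 0.466]
xyz [-0.0247 -0.0008  0.0079] rot [-0.01  0.03  0.09] rows~ 1.0 t 26.3 q [ 0.95  0.97 -0.42  1.84 -0.87  1.17  1.04]
(array([ 0.52270698, -0.12257636]), np.float64(0.1419908466819222))
```

View pics/bk.png

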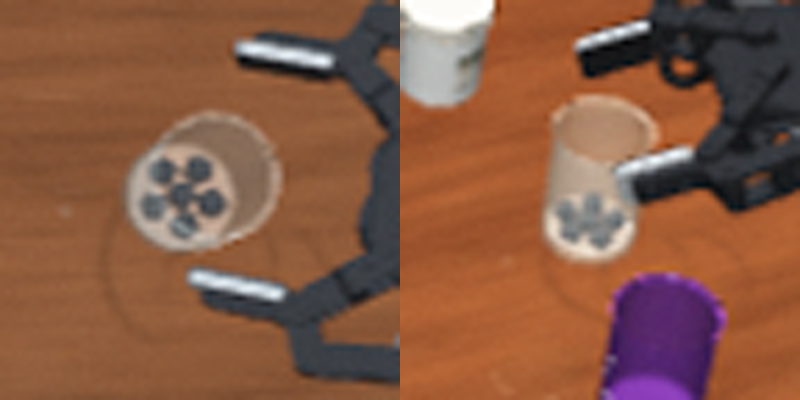

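The crops show the beaker's six balls inside and the open pads straddling it. The pad tips are roughly level with its axis, so I'll go about 11 mm deeper while lowering.

```bash
python3 g.py .523 -.109 .05 72 75 -1
```

```text
xyz [-0.0229 -0.0013  0.0201] rot [0.1  0.01 0.24] rows~ 1.0 t 26.45 q [ 0.95  0.96 -0.42  1.84 -0.88  1.17  1.04]
```

```bash
python3 -m crank '[{"delta_rot":[0,0,0],"xyz":[-0.012,-0.001,0.01],"fingers":-1},{"delta_rot":[0,0,0],"xyz":[-0.023,-0.001,0.02],"fingers":-1},{"delta_rot":[0,0,0],"xyz":[-0.023,-0.001,0.02],"fingers":-1},{"delta_rot":[0,0,0],"xyz":[-0.023,-0.001,0.02],"fingers":0.1},{"delta_rot":[0,0,0],"xyz":[-0.023,-0.001,0.02],"fingers":1},{"delta_rot":[0,0,0],"xyz":[-0.023,-0.001,0.02],"fingers":1},{"delta_rot":[0,0,0],"xyz":[-0.023,-0.001,0.02],"fingers":1},{"delta_rot":[0,0,0],"xyz":[-0.023,-0.001,0.02],"fingers":1}]' 40; python3 g.py .523 -.109 .24 72 75 -1
```

```text
t: 27.25
eef_pos: [0.5271, -0.0924, 0.0424]
tool_rot: [-0.357, 0.642, 0.492, 0.467]
contact_force: [-0.4, -0.3, 0.2]
gripper_width: 0.581
grasp_force: 41.0
xyz [ 0.1827  0.0008 -0.0583] rot [ 0.16 -0.02  0.09] rows~ 4.0 t 27.25 q [ 0.94  1.01 -0.42  1.84 -0.88  1.13  1.07]
```

```bash
python3 -m crank '[{"delta_rot":[0,0,0],"xyz":[0.03,0,-0.01],"fingers":1},{"delta_rot":[0,0,0],"xyz":[0.065,0,-0.021],"fingers":1},{"delta_rot":[0,0,0],"xyz":[0.1,0,-0.032],"fingers":1},{"delta_rot":[0,0,0],"xyz":[0.135,0,-0.043],"fingers":1},{"delta_rot":[0,0,0],"xyz":[0.17,0,-0.054],"fingers":1},{"delta_rot":[0,0,0],"xyz":[0.183,0,-0.058],"fingers":1},{"delta_rot":[0,0,0],"xyz":[0.183,0,-0.058],"fingers":1}]' 40 | sed -n '1,2p;5,6p'
cat > pour.py <<'E'
from h import *
p0=np.array([.5271,-.0924,.0424]);M0=R.from_quat([-.357,.642,.492,.467],scalar_first=True)
b=M0.inv().apply(np.array([.5195,-.12,0])-p0)
def tip(M,p):
    m=M.apply(M0.inv().apply([0,0,1])); o=p+M.apply(b); mc=o+.071*m
    n=np.array([0,0,-1.])-m*(-m[2]); n/=np.linalg.norm(n); return m,mc,mc+.021*n,mc+.026*n,o
E
python3 - <<'E'
from pour import *
np.set_printoptions(precision=3,suppress=True)
for r in (60,80,90,100,110,120,130,140,-125):
    M=M0*R.from_euler('z',r,degrees=True); m,mc,li,lo,o=tip(M,np.zeros(3))
    print(r,'ang',np.rad2deg(np.arccos(m[2])).round(),'m',m,'lip',li,'outer',lo,'bottom',o)
E
```

```text
t: 27.95
eef_pos: [0.5274, -0.091, 0.2353]
gripper_width: 0.581
grasp_force: 41.4
60 ang 57.0 m [ 0.757 -0.357  0.548] lip [ 0.017 -0.039  0.002] outer [ 0.02  -0.041 -0.002] bottom [-0.047 -0.009 -0.019]
80 ang 75.0 m [ 0.841 -0.479  0.252] lip [ 0.013 -0.039 -0.006] outer [ 0.014 -0.04  -0.011] bottom [-0.051 -0.003 -0.004]
90 ang 85.0 m [ 0.841 -0.532  0.095] lip [ 0.01  -0.039 -0.01 ] outer [ 0.011 -0.039 -0.015] bottom [-0.051 -0.     0.004]
100 ang 94.0 m [ 0.814 -0.577 -0.062] lip [ 0.007 -0.038 -0.013] outer [ 0.007 -0.038 -0.018] bottom [-0.05   0.002  0.013]
110 ang 102.0 m [ 0.76  -0.614 -0.214] lip [ 0.004 -0.037 -0.015] outer [ 0.003 -0.036 -0.02 ] bottom [-0.047  0.004  0.02 ]
120 ang 111.0 m [ 0.68  -0.64  -0.357] lip [ 0.    -0.035 -0.017] outer [-0.001 -0.034 -0.022] bottom [-0.043  0.005  0.028]
130 ang 119.0 m [ 0.577 -0.656 -0.486] lip [-0.003 -0.033 -0.018] outer [-0.005 -0.031 -0.023] bottom [-0.037  0.006  0.035]
140 ang 127.0 m [ 0.455 -0.66  -0.598] lip [-0.006 -0.03  -0.019] outer [-0.007 -0.028 -0.023] bottom [-0.031  0.006  0.04 ]
-125 ang 115.0 m [-0.873 -0.243 -0.424] lip [-0.016 -0.03  -0.018] outer [-0.014 -0.029 -0.023] bottom [ 0.038 -0.015  0.031]
```

```bash
cat > w.py <<'E'
import sys
from h import *
p,r=pose();print(np.round(r.inv().apply(np.array(list(map(float,sys.argv[1:4])))-p),4),p.round(4),telemetry.get_obs()['q'].round(2) if hasattr(telemetry.get_obs()['q'],'round') else telemetry.get_obs()['q'])
E
python3 w.py .517 .159 .23
python3 - <<'E'
from reach import *
from pour import *
q=np.array(telemetry.get_obs()['q'])
for x,r in (((.52,.03,.23),0),((.517,.159,.23),0),((.517,.159,.202),50),((.517,.159,.202),90),((.517,.159,.202),120),((.517,.159,.202),140)):
    M=(M0*R.from_euler('z',r,degrees=True)).as_matrix(); q,e,f=ik(np.array(x),M[:,2],M[:,1],q,.02); print(r,q.round(2),e.round(3),f.round(3))
E
```

```text
[ 0.0695 -0.0752  0.2284] [ 0.5274 -0.091   0.2353] [ 0.97  0.68 -0.48  1.88 -0.93  1.3   0.85]
0 [ 0.9   0.62 -0.57  2.07 -1.06  1.2   0.9 ] 0.0 0.0
0 [ 0.75  0.59 -0.68  2.2  -1.29  1.01  0.99] 0.0 0.0
50 [ 0.68  0.63 -0.59  2.2  -1.32  1.03  0.2 ] 0.0 0.0
90 [ 0.64  0.62 -0.53  2.2  -1.34  1.06 -0.49] 0.0 0.0
120 [ 0.62  0.61 -0.5   2.2  -1.35  1.07 -1.01] 0.0 0.0
140 [ 0.62  0.61 -0.5   2.2  -1.35  1.07 -1.36] 0.0 0.0
```

```bash
python3 -m crank '[{"delta_rot":[0,0,0],"xyz":[0.004,-0.004,0.012],"fingers":1},{"delta_rot":[0,0,0],"xyz":[0.012,-0.012,0.038],"fingers":1},{"delta_rot":[0,0,0],"xyz":[0.021,-0.022,0.068],"fingers":1},{"delta_rot":[0,0,0],"xyz":[0.03,-0.032,0.098],"fingers":1},{"delta_rot":[0,0,0],"xyz":[0.039,-0.042,0.128],"fingers":1},{"delta_rot":[0,0,0],"xyz":[0.048,-0.052,0.158],"fingers":1},{"delta_rot":[0,0,0],"xyz":[0.057,-0.062,0.188],"fingers":1},{"delta_rot":[0,0,0],"xyz":[0.065,-0.07,0.213],"fingers":1},{"delta_rot":[0,0,0],"xyz":[0.0695,-0.075,0.228],"fingers":1},{"delta_rot":[0,0,0],"xyz":[0.0695,-0.075,0.228],"fingers":1}]' 40 | sed -n '1,2p;5,6p'; python3 w.py .517 .159 .202
```

```text
t: 28.95
eef_pos: [0.5137, 0.1623, 0.2286]
gripper_width: 0.583
grasp_force: 41.4
[-0.026   0.0041  0.006 ] [0.5137 0.1623 0.2286] [ 0.77  0.62 -0.73  2.18 -1.31  0.89  1.01]
```

Now I'll roll to about 80° and check the lip position before the balls can move.

```bash
python3 -m crank '[{"delta_rot":[0,0,8],"xyz":[-0.004,0.001,0.001],"fingers":1},{"delta_rot":[0,0,16],"xyz":[-0.008,0.002,0.002],"fingers":1},{"delta_rot":[0,0,24],"xyz":[-0.013,0.003,0.003],"fingers":1},{"delta_rot":[0,0,32],"xyz":[-0.018,0.004,0.004],"fingers":1},{"delta_rot":[0,0,40],"xyz":[-0.022,0.004,0.005],"fingers":1},{"delta_rot":[0,0,48],"xyz":[-0.026,0.004,0.006],"fingers":1},{"delta_rot":[0,0,56],"xyz":[-0.026,0.004,0.006],"fingers":1},{"delta_rot":[0,0,64],"xyz":[-0.026,0.004,0.006],"fingers":1},{"delta_rot":[0,0,72],"xyz":[-0.026,0.004,0.006],"fingers":1},{"delta_rot":[0,0,78],"xyz":[-0.026,0.004,0.006],"fingers":1}]' 40 | sed -n '1,2p;5,6p'; python3 w.py .517 .159 .202
python3 - <<'E'
from pour import *
p,M=pose(); m,mc,li,lo,o=tip(M,p); print(m,'mouth',mc,'lip',li,lo)
T=cam('top');S=cam('scene')
def cr(c,x,y,w=40):
    im=cv2.resize(c['img'][y-w:y+w,x-w:x+w,::-1],(400,400),interpolation=cv2.INTER_CUBIC)
    for A,col in ((revpts([(.071,.026)],o,m)[0],(0,0,255)),(revpts([(0,.026)],o,m)[0],(0,255,255)),(revpts([(0,.032)],(.5265,.116,.148),(0,0,1))[0],(0,255,0))):
        for X in A: cv2.circle(im,tuple(np.round((proj(c,X)-(x-w,y-w))*400/2/w).astype(int)),1,col,-1)
    return im
cv2.imwrite('pics/pour.png',np.hstack([cr(T,258,185),cr(S,268,175)]))
E
```

```text
t: 29.95
eef_pos: [0.5196, 0.1546, 0.2016]
gripper_width: 0.583
grasp_force: 41.3
[-0.0033 -0.0022  0.0032] [0.5196 0.1546 0.2016] [ 0.71  0.65 -0.64  2.18 -1.34  0.91 -0.28]
[ 0.83784532 -0.47013703  0.2774642 ] mouth [0.52827058 0.1179851  0.21641936] lip [0.53335201 0.11513378 0.1962439 ] [0.53456187 0.11445489 0.19144022]
```

View pics/pour.png

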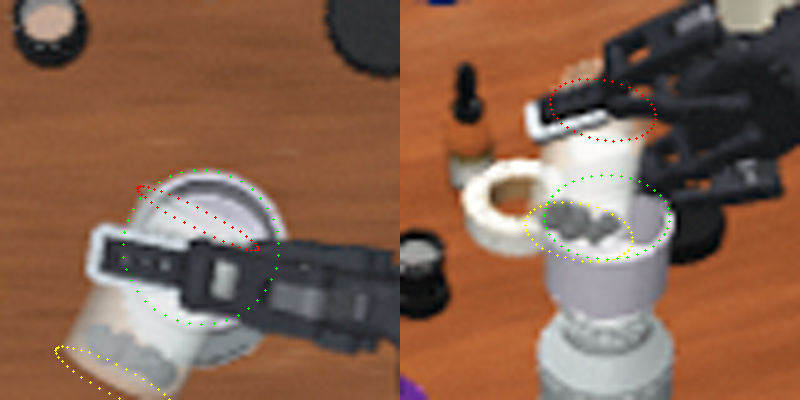

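The overlay agrees with the view to about 4 mm: balls still on the floor of the beaker, mouth over the funnel near top pixel (258,189). I'll shift the lip back a little and then tip slowly.

```bash
python3 w.py .514 .160 .2; python3 -m crank '[{"delta_rot":[0,0,2],"xyz":[-0.003,0.001,0.003],"fingers":1},{"delta_rot":[0,0,4],"xyz":[-0.004,0.002,0.004],"fingers":1},{"delta_rot":[0,0,4],"xyz":[-0.004,0.002,0.004],"fingers":1}]' 40 | sed -n '1,2p;5,6p'; python3 w.py .514 .160 .2
python3 - <<'E'
from pour import *
p,M=pose(); m,mc,li,lo,o=tip(M,p); print(m,'lip',li,lo)
E
```

```text
[-0.0068 -0.0008  0.0039] [0.5196 0.1548 0.2018] [ 0.71  0.65 -0.64  2.18 -1.34  0.91 -0.28]
t: 30.35
eef_pos: [0.5168, 0.1593, 0.1986]
gripper_width: 0.579
grasp_force: 41.3
[-0.0027 -0.0017 -0.0005] [0.5168 0.1593 0.1986] [ 0.72  0.67 -0.67  2.19 -1.35  0.89 -0.34]
[ 0.84328418 -0.4898893   0.22108884] lip [0.52965642 0.11994304 0.19176442] [0.53061228 0.11938776 0.18688815]
```

```bash
python3 -m crank '[{"delta_rot":[0,0,4],"xyz":[-0.003,-0.001,-0.001],"fingers":1},{"delta_rot":[0,0,8],"xyz":[-0.0045,-0.001,-0.001],"fingers":1},{"delta_rot":[0,0,12],"xyz":[-0.0045,-0.001,-0.001],"fingers":1},{"delta_rot":[0,0,15],"xyz":[-0.0045,-0.001,-0.001],"fingers":1},{"delta_rot":[0,0,18],"xyz":[-0.0045,-0.001,-0.001],"fingers":1},{"delta_rot":[0,0,21],"xyz":[-0.0045,-0.001,-0.001],"fingers":1},{"delta_rot":[0,0,24],"xyz":[-0.0045,-0.001,-0.001],"fingers":1},{"delta_rot":[0,0,27],"xyz":[-0.0045,-0.001,-0.001],"fingers":1},{"delta_rot":[0,0,30],"xyz":[-0.0045,-0.001,-0.001],"fingers":1},{"delta_rot":[0,0,30],"xyz":[-0.0045,-0.001,-0.001],"fingers":1}]' 40 | sed -n '1,2p;5,6p'
python3 - <<'E'
from pour import *
p,M=pose(); m,mc,li,lo,o=tip(M,p); print(p,m,'lip',li,lo)
E
python3 -m crank '[{"delta_rot":[0,0,4],"xyz":[0,0,0],"fingers":1},{"delta_rot":[0,0,8],"xyz":[0,0,0],"fingers":1},{"delta_rot":[0,0,12],"xyz":[0,0,0],"fingers":1},{"delta_rot":[0,0,16],"xyz":[0,0,0],"fingers":1},{"delta_rot":[0,0,20],"xyz":[0,0,0],"fingers":1},{"delta_rot":[0,0,24],"xyz":[0,0,0],"fingers":1},{"delta_rot":[0,0,28],"xyz":[0,0,0],"fingers":1},{"delta_rot":[0,0,30],"xyz":[0,0,0],"fingers":1},{"delta_rot":[0,0,30],"xyz":[0,0,0],"fingers":1},{"delta_rot":[0,0,30],"xyz":[0,0,0],"fingers":1}]' 40 | sed -n '1,2p;5,6p'
python3 - <<'E'
from pour import *
p,M=pose(); m,mc,li,lo,o=tip(M,p); print(p,m,'lip',li,lo)
T=cam('top');S=cam('scene')
def cr(c,x,y,w=40):return cv2.resize(c['img'][y-w:y+w,x-w:x+w,::-1],(400,400),interpolation=cv2.INTER_CUBIC)
cv2.imwrite('pics/pour2.png',np.hstack([cr(T,258,190),cr(S,268,180)]))
for n in('top','scene'): print(n,[(np.round(d['pixel']),round(d['score'],2)) for d in search_frame(n,'ball_1_center')])
E
```

```text
t: 31.35
eef_pos: [0.5126, 0.1597, 0.1997]
gripper_width: 0.583
grasp_force: 41.7
[0.51261179 0.15965331 0.19972903] [ 0.74631482 -0.61983039 -0.24253758] lip [0.51567751 0.12332901 0.18407329] [0.51474461 0.12410381 0.17922258]
t: 32.35
eef_pos: [0.5127, 0.1597, 0.1999]
gripper_width: 0.581
grasp_force: 41.7
[0.51273611 0.15968155 0.1998929 ] [ 0.43039926 -0.65979923 -0.61597195] lip [0.50659875 0.13013991 0.18081742] [0.50491606 0.13271946 0.17687858]
top []
scene []
```

View pics/pour2.png

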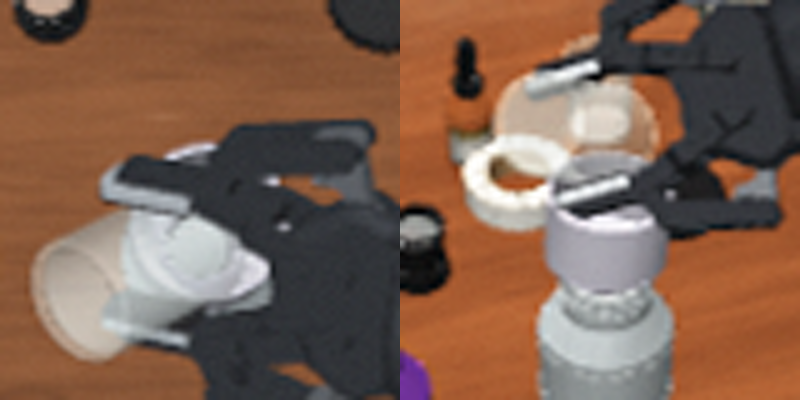

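The beaker is empty and no balls show on the bench. I've now viewed 11 pictures, one over the limit of 10, so from here I'll rely on numeric checks only. Next I'll unroll the beaker and put it back.

```bash
cat > gm.py <<'E'
import sys
from pour import *
p,r=pose();print('xyz',r.inv().apply(np.array(list(map(float,sys.argv[1:4])))-p).round(4),'rot',(r.inv()*M0).as_rotvec(degrees=True).round(2),p.round(4),telemetry.get_obs()['t'])
E
python3 -m crank '[{"delta_rot":[0,0,-8],"xyz":[0,0,-0.01],"fingers":1},{"delta_rot":[0,0,-16],"xyz":[0,0,-0.02],"fingers":1},{"delta_rot":[0,0,-24],"xyz":[0,0,-0.03],"fingers":1},{"delta_rot":[0,0,-32],"xyz":[0,0,-0.04],"fingers":1},{"delta_rot":[0,0,-40],"xyz":[0,0,-0.05],"fingers":1},{"delta_rot":[0,0,-48],"xyz":[0,0,-0.06],"fingers":1},{"delta_rot":[0,0,-56],"xyz":[0,0,-0.07],"fingers":1},{"delta_rot":[0,0,-64],"xyz":[0,0,-0.08],"fingers":1},{"delta_rot":[0,0,-72],"xyz":[0,0,-0.09],"fingers":1},{"delta_rot":[0,0,-80],"xyz":[0,0,-0.1],"fingers":1}]' 40 | sed -n '1,6p'; python3 gm.py .52 0 .24
python3 - <<'E'
from h import *
for n in('top','scene'):
    c=cam(n);print(n,[(np.round(d['pixel']),round(d['score'],2)) for d in search_frame(n,'ball_1_center')])
    for th,g,z in(('funnel',(.526,.116),.13),):
        m=mask(n,th,proj(c,(*g,z)))
        if m is not None: print(th,fit([(c,m)],'seated',g))
E
```

```text
t: 33.55
eef_pos: [0.4877, 0.0675, 0.2309]
tool_rot: [-0.546, 0.803, 0.094, 0.218]
contact_force: [0.1, -0.7, -1.2]
gripper_width: 0.583
grasp_force: 41.8
xyz [ 0.0387  0.031  -0.0568] rot [-0.000e+00 -1.000e-02 -6.158e+01] [0.4877 0.0675 0.2309] 33.55
top []
funnel (array([0.52713083, 0.11465109]), np.float64(0.19773413897280967))
scene [(array([267., 183.]), 0.45)]
funnel (array([0.52851657, 0.114008  ]), np.float64(0.04427108727450024))
```

```bash
python3 -m crank '[{"delta_rot":[0,0,-8],"xyz":[0.005,0.004,-0.008],"fingers":1},{"delta_rot":[0,0,-16],"xyz":[0.01,0.008,-0.016],"fingers":1},{"delta_rot":[0,0,-24],"xyz":[0.015,0.012,-0.024],"fingers":1},{"delta_rot":[0,0,-32],"xyz":[0.02,0.016,-0.032],"fingers":1},{"delta_rot":[0,0,-40],"xyz":[0.025,0.02,-0.04],"fingers":1},{"delta_rot":[0,0,-48],"xyz":[0.03,0.024,-0.048],"fingers":1},{"delta_rot":[0,0,-56],"xyz":[0.035,0.028,-0.056],"fingers":1},{"delta_rot":[0,0,-61.6],"xyz":[0.039,0.031,-0.057],"fingers":1},{"delta_rot":[0,0,-61.6],"xyz":[0.039,0.031,-0.057],"fingers":1}]' 40 | sed -n '1,2p'; python3 gm.py .5271 -.0924 .16
python3 - <<'E'
from h import *
for n in('top','scene'):
    c=cam(n);print(n,[(np.round(d['pixel']),round(d['score'],2)) for d in search_frame(n,'ball_1_center')])
    p=np.round(proj(c,(.5275,.1145,.148))).astype(int);print(p)
    g=cv2.cvtColor(c['img'],cv2.COLOR_RGB2GRAY)[p[1]-14:p[1]+20,p[0]-16:p[0]+17]
    print('\n'.join(' '.join(f'{v:3d}' for v in r) for r in g))
E
```

```text
t: 34.75
eef_pos: [0.5208, 0.0001, 0.2398]
xyz [-0.1027  0.0308 -0.0588] rot [ 0.02 -0.06 -0.39] [5.208e-01 1.000e-04 2.398e-01] 34.75
top [(array([252., 209.]), 0.49)]
[259 194]
105 103 103 104 103 102 100 105 126 164 180 199 210 176 145 134 116 122 127 158 200 214 204 177 146 118 104 100 101 101 101 103 103
105 106 104 106 103 103 108 152 192 208 179 125  93  91  95  99 101 105 105 105 102 117 142 186 206 178 137 106  99 100 102 102 102
103 105 104 105  99 108 154 201 186 114  83  90  96  97 101 102 105 107 108 110 109 110 108 120 160 200 195 149 105  96  96  97 100
102 101 102 101 114 158 197 180 112  83  89  91 102 115 118 123 123 120 111 108 110 112 113 111 109 118 174 194 145  98  91  92  92
102 102 103 103 164 205 161  84  83  92 121 127 139 163 173 178 178 170 142 132 133 118 109 113 114 111 113 178 198 146 100  91  93
100  97  98 133 191 170  93  87 103 130 189 202 182 182 185 188 191 192 194 202 195 161 126 114 113 113 112 136 193 202 146  92  98
100  94 118 187 191 118  91 131 166 180 179 180 179 181 180 183 188 192 193 193 194 207 189 149 128 111 112 110 134 200 184 102  
[... 7373 characters left out ...]
 135 127 114 101 100 105 104 105 108 108
105 103 102 118 144 160 159 164 165 167 169 169 171 168 169 166 166 164 162 156 149 143 139 132 124 112 102 106 108 110 109 110 108
105 108 103 102 123 149 161 166 165 167 168 170 169 168 169 166 165 163 160 156 149 143 137 130 122 110 110 112 112 112 110 110 109
106 105 103 103 104 116 144 166 166 168 168 169 170 170 168 164 164 162 157 156 148 143 134 128 120 113 113 110 113 110 111 111 110
108 106 108 105 103 127 142 157 178 174 164 169 168 169 169 167 164 162 156 152 146 142 160 151 115 112 110 111 111 110 111 110 114
103 106 107 108 106 154 164 150 173 187 183 177 173 166 168 165 163 162 154 152 161 153 144 143 123 110 109 110 111 111 113 115 118
```

```bash
python3 -m crank '[{"delta_rot":[0,0,-0.4],"xyz":[-0.02,0.006,-0.012],"fingers":1},{"delta_rot":[0,0,-0.4],"xyz":[-0.045,0.013,-0.025],"fingers":1},{"delta_rot":[0,0,-0.4],"xyz":[-0.07,0.02,-0.04],"fingers":1},{"delta_rot":[0,0,-0.4],"xyz":[-0.09,0.026,-0.052],"fingers":1},{"delta_rot":[0,0,-0.4],"xyz":[-0.103,0.031,-0.059],"fingers":1},{"delta_rot":[0,0,-0.4],"xyz":[-0.103,0.031,-0.059],"fingers":1}]' 40 | sed -n '1,2p'; python3 gm.py .5271 -.0924 .045
python3 - <<'E'
from pour import *
p,M=pose(); o=p+M.apply(b); print(o)
T=cam('top');q=np.round(proj(T,o+[0,0,.01])).astype(int)
g=cv2.cvtColor(T['img'],cv2.COLOR_RGB2GRAY); print((g[q[1]-8:q[1]+9,q[0]-9:q[0]+10]))
E
```

```text
t: 35.55
eef_pos: [0.527, -0.0941, 0.1586]
xyz [-0.1076 -0.0003  0.0367] rot [ 0.11  0.01 -0.12] [ 0.527  -0.0941  0.1586] 35.55
[ 0.51924611 -0.1216457   0.11623489]
[[ 99 105 115 132 161 171 169 172 173 172 171 165 156 146 129 117 118 115
  116]
 [111 120 143 171 177 172 175 174 177 176 175 174 172 170 157 137 121 117
  114]
 [123 151 167 184 190 180 174 176 175 175 175 176 177 175 175 163 141 122
  114]
 [144 164 172 185 189 180 174 175 177 177 175 177 177 176 178 178 167 141
  118]
 [163 173 174 183 190 178 175 175 175 175 175 177 177 177 178 179 177 166
  134]
 [172 174 171 182 185 178 175 175 176 177 176 174 177 177 176 177 179 171
  146]
 [173 174 173 173 176 175 175 173 173 174 173 175 176 176 175 176 177 179
  164]
 [172 173 173 174 192 192 175 174 176 175 174 177 177 175 173 175 176 177
  167]
 [173 173 173 173 189 189 176 175 175 175 177 176 174 173 175 175 175 174
  167]
 [175 176 173 174 183 177 169 177 175 175 174 172 175 176 172 174 173 173
  170]
 [175 174 175 175 174 181 191 182 173 174 173 173 172 171 172 171 171 172
  167]
 [174 174 173 173 175 171 188 190 171 171 173 171 171 174 172 172 171 171
  165]
 [174 176 175 175 176 175 184 189 182 176 175 173 172 173 172 171 172 171
  167]
 [172 175 175 176 176 174 174 183 194 192 180 173 172 172 174 172 172 177
  164]
 [141 160 162 165 171 173 177 176 181 194 199 187 180 178 175 177 178 174
  150]
 [106 123 115 132 142 149 163 161 168 167 182 200 197 192 187 184 181 172
  143]
 [194 217 206 186 160 128 125 115 131 147 153 163 171 185 195 197 191 174
  157]]
```

```bash
python3 -m crank '[{"delta_rot":[0,0,0],"xyz":[-0.025,0,0.008],"fingers":1},{"delta_rot":[0,0,0],"xyz":[-0.05,0,0.016],"fingers":1},{"delta_rot":[0,0,0],"xyz":[-0.075,0,0.025],"fingers":1},{"delta_rot":[0,0,0],"xyz":[-0.095,0,0.032],"fingers":1},{"delta_rot":[0,0,0],"xyz":[-0.103,0,0.035],"fingers":1},{"delta_rot":[0,0,0],"xyz":[-0.109,0,0.0372],"fingers":1},{"delta_rot":[0,0,0],"xyz":[-0.109,0,0.0372],"fingers":1}]' 40; python3 gm.py .5271 -.0924 .0424
```

```text
t: 36.3
eef_pos: [0.5275, -0.0906, 0.0454]
tool_rot: [-0.357, 0.642, 0.492, 0.467]
contact_force: [-0.7, 0.4, 0.2]
gripper_width: 0.587
grasp_force: 41.8
xyz [-0.0034  0.     -0.0009] rot [-0.03 -0.05  0.07] [ 0.5275 -0.0906  0.0454] 36.3
```

```bash
python3 -m crank '[{"delta_rot":[0,0,0],"xyz":[-0.0025,0,0],"fingers":1},{"delta_rot":[0,0,0],"xyz":[-0.003,0,0],"fingers":1},{"delta_rot":[0,0,0],"xyz":[-0.003,0,0],"fingers":1},{"delta_rot":[0,0,0],"xyz":[-0.003,0,0],"fingers":0.3},{"delta_rot":[0,0,0],"xyz":[-0.003,0,0],"fingers":-0.5},{"delta_rot":[0,0,0],"xyz":[-0.003,0,0],"fingers":-1},{"delta_rot":[0,0,0],"xyz":[-0.003,0,0],"fingers":-1},{"delta_rot":[0,0,0],"xyz":[-0.003,0,0],"fingers":-1}]' 40; python3 -m crank '[{"delta_rot":[0,0,0],"xyz":[0.02,0,-0.007],"fingers":-1},{"delta_rot":[0,0,0],"xyz":[0.05,0,-0.017],"fingers":-1},{"delta_rot":[0,0,0],"xyz":[0.09,0,-0.03],"fingers":-1},{"delta_rot":[0,0,0],"xyz":[0.14,0,-0.045],"fingers":-1},{"delta_rot":[0,0,0],"xyz":[0.18,0,-0.058],"fingers":-1},{"delta_rot":[0,0,0],"xyz":[0.2,0,-0.065],"fingers":-1}]'|head -2
python3 - <<'E'
from h import *
for n in('top','scene'):
    c=cam(n);m=mask(n,'beaker',proj(c,(.519,-.12,.035)))
    if m is not None: print(n,'beaker',fit([(c,m)],'beaker',(.519,-.12)))
    for th,g in(('jar_cap',(.654,.022,.01)),('loupe_lens',(.653,.182,.02)),('pot',(.654,-.098,.03)),('funnel',(.527,.115,.13)),('jar',(.527,.115,.04))):
        print(th,proj(c,g).round(),[(np.round(d['pixel']),round(d['score'],2)) for d in search_frame(n,th)][:3])
    print('ball',[(np.round(d['pixel']),round(d['score'],2)) for d in search_frame(n,'ball_1_center')])
E
python3 g.py .5 .02 .3 5 75 -1
```

```text
t: 37.1
eef_pos: [0.5272, -0.092, 0.0419]
tool_rot: [-0.357, 0.642, 0.492, 0.467]
contact_force: [-0.1, -1.1, 0.5]
gripper_width: 1.001
grasp_force: 0.0
t: 37.7
eef_pos: [0.5274, -0.0914, 0.256]
top beaker (array([ 0.51837611, -0.11897952]), np.float64(0.04584856396866843))
jar_cap [296. 148.] [(array([296., 147.]), 0.8)]
loupe_lens [228. 149.] [(array([225., 150.]), 0.65)]
pot [348. 145.] [(array([346., 146.]), 0.6)]
funnel [258. 195.] [(array([201., 204.]), 0.58), (array([259., 195.]), 0.55)]
jar [258. 201.] [(array([257., 208.]), 0.71)]
ball [(array([344., 146.]), 0.19)]
scene beaker (array([ 0.52381128, -0.12164893]), np.float64(0.13191098875888962))
jar_cap [284. 179.] [(array([351., 191.]), 0.54), (array([288., 179.]), 0.52)]
loupe_lens [232. 189.] [(array([230., 190.]), 0.58)]
pot [322. 165.] [(array([322., 165.]), 0.75), (array([268., 209.]), 0.51)]
funnel [270. 183.] [(array([272., 184.]), 0.94), (array([222., 223.]), 0.71)]
jar [269. 208.] [(array([268., 210.]), 0.64)]
ball []
xyz [ 0.0593 -0.055   0.0889] rot [ 1.600e-01 -6.704e+01 -2.000e-02] rows~ 8.0 t 38.5 q [ 1.23  0.78 -0.85  1.85 -0.73  1.17  0.64]
```

The beaker stands empty where it was, and the bystanders haven't moved. I'll put the wrist camera straight over the funnel to count the balls numerically.

```bash
cat > look.py <<'E'
from h import *
W=cam('wrist');p,r=pose();C=r.inv()*R.from_matrix(rot(W));o=r.inv().apply(np.array(W['origin'])-p)
from reach import ik
q=np.array(telemetry.get_obs()['q']);best=None
for psi in range(-180,180,20):
    cr_=R.from_euler('z',psi,degrees=True); M=cr_*C.inv(); tp=np.array([.5265,.1145,.40])-M.apply(o)
    m=M.as_matrix();qq,e,f=ik(tp,m[:,2],m[:,1],q,.02);cost=e*100+f*10+np.abs(qq-q).max()
    if best is None or cost<best[0]: best=(cost,psi,tp,M,qq,e,f)
c,psi,tp,M,qq,e,f=best
print(psi,tp.round(3),qq.round(2),e,f,'xyz',r.inv().apply(tp-p).round(4),'rot',(r.inv()*M).as_rotvec(degrees=True).round(2))
E
python3 look.py
```

```text
20 [0.536 0.089 0.244] [ 0.52  0.4  -0.81  1.79  0.    1.13  0.12] 8.487045557753481e-06 0.0005963985060213771 xyz [ 0.0471 -0.0386  0.1707] rot [ 25.35 -54.85 -26.36]
```

```bash
python3 -m crank '[{"delta_rot":[3,-7,-3],"xyz":[0.03,-0.004,0.01],"fingers":-1},{"delta_rot":[6,-14,-6],"xyz":[0.05,-0.008,0.03],"fingers":-1},{"delta_rot":[10,-21,-10],"xyz":[0.06,-0.012,0.05],"fingers":-1},{"delta_rot":[13,-28,-13],"xyz":[0.06,-0.017,0.075],"fingers":-1},{"delta_rot":[16,-35,-16],"xyz":[0.06,-0.022,0.1],"fingers":-1},{"delta_rot":[19,-42,-20],"xyz":[0.055,-0.028,0.12],"fingers":-1},{"delta_rot":[22,-49,-23],"xyz":[0.05,-0.034,0.15],"fingers":-1},{"delta_rot":[25.3,-54.8,-26.3],"xyz":[0.047,-0.038,0.17],"fingers":-1},{"delta_rot":[25.3,-54.8,-26.3],"xyz":[0.047,-0.038,0.17],"fingers":-1},{"delta_rot":[25.3,-54.8,-26.3],"xyz":[0.047,-0.038,0.17],"fingers":-1}]'|head -2
python3 - <<'E'
from h import *
W=cam('wrist');cv2.imwrite('pics/wj.png',W['img'][:,:,::-1])
print(W['origin'],rot(W)[:,2]);print([proj(W,(.5265,.1145,z)).round(1) for z in(.005,.072,.148)])
print([(np.round(d['pixel']),round(d['score'],2)) for d in search_frame('wrist','ball_1_center')])
p=np.round(proj(W,(.5265,.1145,.011))).astype(int)
g=cv2.cvtColor(W['img'],cv2.COLOR_RGB2GRAY);print('\n'.join(' '.join(f'{v:3d}' for v in r) for r in g[p[1]-26:p[1]+27:2,p[0]-26:p[0]+27:2]))
E
```

```text
t: 39.55
eef_pos: [0.5354, 0.0901, 0.2446]
[0.52645655 0.11462483 0.40072391] [ 9.27479459e-04 -1.22896442e-03  9.99998815e-01]
[array([254.7, 191.8]), array([254.7, 191.9]), array([254.7, 191.9])]
[]
245 193 179 239 243 243 242 241 241 240 240 238 236 236 235 232 231 232 230 231 231 230 230 226 173 114 141
228 175 241 244 243 243 242 241 241 240 239 238 236 235 233 233 232 232 232 230 230 229 227 226 223 143 114
175 226 243 243 243 242 242 242 241 240 240 238 236 235 235 234 233 231 230 229 227 226 224 224 225 224 124
191 244 244 243 244 243 242 242 241 240 239 238 228 226 223 230 231 230 228 226 225 224 225 225 224 222 207
243 244 244 244 244 243 243 242 241 241 211 187 184 147 198 201 176 218 225 225 225 225 223 222 223 223 223
245 245 244 244 244 243 243 243 239 168  95 119 168 236 236 237 234 192 208 224 223 223 223 224 223 223 223
244 244 244 244 244 244 244 241 213 121 113 114 114 227 237 236 238 237 187 205 224 224 224 224 223 223 222
245 244 244 244 245 245 245 211 234 103 113 114 114 208 239 236 237 237 234 143 219 223 222 223 223 224 222
245 245 245 245 245 245 243 225 238
[... 1316 characters left out ...]
 243 242 242 242 242 241 240 239 237 235 235 233 149
161 164 241 245 245 245 245 245 245 245 244 245 244 243 243 244 243 243 242 241 239 238 238 237 235 170 142
161 164 182 243 245 245 245 245 245 245 245 244 244 244 244 244 243 242 241 241 240 239 238 234 185 145 142
169 164 163 168 239 244 245 244 245 244 244 245 245 245 245 244 243 242 242 241 240 238 232 164 146 145 143
233 164 163 162 159 194 244 244 244 244 245 245 245 244 244 243 243 242 241 241 240 223 153 146 145 145 143
244 207 162 161 158 155 172 218 241 245 245 245 244 244 244 243 243 241 236 231 166 149 148 147 146 144 175
237 245 226 167 157 154 152 153 155 164 206 238 240 238 237 235 230 162 155 150 150 149 148 146 150 196 243
```

The numeric view shows one ball on the jar floor through the bore, and the rest of the funnel is clear. I'll compare the views with the start images to see whether any ball landed on the bench, and shift the camera to look along the jar walls.

```bash
python3 - <<'E'
from h import *
for n in('top','scene'):
    c=cam(n);A=cv2.imread(f'pics/{n}0.png').astype(int);B=c['img'][:,:,::-1].astype(int)
    d=(np.abs(A-B).max(2)>35).astype(np.uint8);k,l,s,ct=cv2.connectedComponentsWithStats(d)
    print(n,[(ct[i].round().tolist(),s[i,2:].tolist()) for i in range(1,k) if s[i,4]>4])
E
python3 -m crank '[{"delta_rot":[0,0,0],"xyz":[0.03,0,0],"fingers":-1},{"delta_rot":[0,0,0],"xyz":[0.06,0,0],"fingers":-1},{"delta_rot":[0,0,0],"xyz":[0.07,0,0],"fingers":-1},{"delta_rot":[0,0,0],"xyz":[0.07,0,0],"fingers":-1}]'|head -2
cat > cnt.py <<'E'
from h import *
W=cam('wrist');print(W['origin'])
m=np.zeros((384,512),np.uint8);
pt=lambda z,r:cv2.convexHull(np.array([proj(W,(.5265+r*np.cos(t),.1145+r*np.sin(t),z)) for t in a]).round().astype(np.int32))
A=m.copy();B=m.copy();cv2.fillConvexPoly(A,pt(.072,.0135),1);cv2.fillConvexPoly(B,pt(.092,.0135),1)
g=cv2.cvtColor(W['img'],cv2.COLOR_RGB2GRAY);d=((g<165)&(A&B>0)).astype(np.uint8)
k,l,s,ct=cv2.connectedComponentsWithStats(d)
print([(at(W,ct[i],.011).round(3).tolist(),s[i].tolist()) for i in range(1,k) if s[i,4]>6])
E
python3 cnt.py
```

```text
top [([398.0, 196.0], [248, 281, 25579]), ([335.0, 92.0], [10, 19, 43]), ([330.0, 91.0], [6, 8, 17]), ([341.0, 154.0], [4, 3, 5]), ([263.0, 190.0], [33, 34, 415]), ([248.0, 204.0], [12, 14, 38]), ([154.0, 215.0], [33, 31, 677]), ([496.0, 348.0], [20, 18, 147]), ([494.0, 369.0], [43, 28, 948])]
scene [([313.0, 55.0], [171, 149, 6050]), ([336.0, 1.0], [3, 3, 5]), ([475.0, 160.0], [94, 262, 6833]), ([507.0, 75.0], [13, 14, 86]), ([499.0, 101.0], [4, 2, 5]), ([269.0, 183.0], [27, 28, 542]), ([348.0, 198.0], [15, 10, 99]), ([496.0, 204.0], [5, 1, 5]), ([503.0, 206.0], [5, 3, 6]), ([509.0, 210.0], [5, 4, 8]), ([506.0, 223.0], [12, 30, 86]), ([183.0, 241.0], [28, 35, 748]), ([482.0, 314.0], [79, 136, 2363]), ([458.0, 263.0], [18, 34, 189]), ([413.0, 256.0], [7, 6, 25]), ([408.0, 302.0], [59, 85, 1660]), ([436.0, 284.0], [9, 23, 83]), ([460.0, 280.0], [3, 4, 6]), ([472.0, 285.0], [14, 6, 44]), ([458.0, 303.0], [21, 13, 68]), ([421.0, 345.0], [8, 5, 20]), ([435.0, 352.0], [11, 10, 32])]
t: 40.15
eef_pos: [0.5129, 0.1515, 0.2634]
[0.5038758  0.17613785 0.41947299]
[([0.539, 0.095, 0.011], [250, 249, 17, 12, 69])]
```

```bash
python3 -m crank '[{"delta_rot":[0,0,0],"xyz":[-0.045,0,0],"fingers":-1},{"delta_rot":[0,0,0],"xyz":[-0.09,0,0],"fingers":-1},{"delta_rot":[0,0,0],"xyz":[-0.13,0,0],"fingers":-1},{"delta_rot":[0,0,0],"xyz":[-0.13,0,0],"fingers":-1}]'|head -2;python3 cnt.py
python3 -m crank '[{"delta_rot":[0,0,0],"xyz":[0.03,0.03,0],"fingers":-1},{"delta_rot":[0,0,0],"xyz":[0.06,0.06,0],"fingers":-1},{"delta_rot":[0,0,0],"xyz":[0.06,0.065,0],"fingers":-1},{"delta_rot":[0,0,0],"xyz":[0.06,0.065,0],"fingers":-1}]'|head -2;python3 cnt.py
python3 -m crank '[{"delta_rot":[0,0,0],"xyz":[0,-0.045,0],"fingers":-1},{"delta_rot":[0,0,0],"xyz":[0,-0.09,0],"fingers":-1},{"delta_rot":[0,0,0],"xyz":[0,-0.13,0],"fingers":-1},{"delta_rot":[0,0,0],"xyz":[0,-0.13,0],"fingers":-1}]'|head -2;python3 cnt.py
```

```text
t: 40.6
eef_pos: [0.5571, 0.0235, 0.2251]
[0.54913446 0.04877249 0.38114726]
[([0.514, 0.132, 0.011], [244, 110, 17, 17, 159]), ([0.534, 0.138, 0.011], [267, 116, 4, 6, 12])]
t: 41.05
eef_pos: [0.5973, 0.1113, 0.2444]
[0.58834819 0.13577788 0.40049149]
[([0.514, 0.124, 0.011], [195, 178, 7, 5, 19]), ([0.512, 0.099, 0.011], [187, 198, 7, 2, 9])]
t: 41.5
eef_pos: [0.4696, 0.0617, 0.2428]
[0.46167832 0.087081   0.39884884]
[([0.538, 0.135, 0.011], [323, 175, 5, 2, 7]), ([0.551, 0.115, 0.011], [321, 187, 14, 10, 43])]
```

```bash
python3 -c "
from station import job
print(job.hand_in())"
```

```text
the job is handed in; nothing more can be done
None
```

I handed the job in at about 42 s: funnel seated stem-down in the upright jar, beaker empty and back upright in its place, bystanders undisturbed; all six balls should be in the jar, but I saw only about five spots there that look like balls (none on the bench), no verdict came back, and I viewed 11 pictures against the limit of 10.

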